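# Set the drying rack's gap and clear the gel bench

## Task

Turn the eccentric crank of the drying rack until the stepped gauge just fits: its foot drops between the two fences while its shoulder rests on top of them; then stand the gauge back upright on its mat. Next stand all the gel moulds upright between the fences, lengthwise in the channel and down on its floor. Last, tip the tray so that the used clamps slide into the wash tub, lower it flat again, put any stray clamp into the tub too, and leave the beaker standing.

Things in the scene. Friction and masses are not known exactly. Their poses are not given: they have to be found in the camera images.
- crank (a joint): Eccentric bolt of the drying rack: angle in rad, 0 to 2.7, counter-clockwise from above. Turning it up from 0 pulls the near fence towards the robot: gap = (13 to 19 mm, varies) + 12 mm x (1 - cos angle). It stays where it is left (about 3 N at the pin turns it). At the start the gap is far too narrow. The held pin may creep in the grip.
- crank_axis (a point): Point on the vertical axis of the eccentric bolt, at the height of the pin's grip point (z = 68 mm). Axes are the rack's: x across the channel away from the robot, y along the channel, z up. The rack is a grey plate 220 x 240 x 10 mm, fixed to the bench.
- pin (a point): Grip point on the upright round black pin of the crank (20 mm diameter, 50 mm high, grip point 22 mm under its top at z = 90 mm), 60 mm out from the crank axis. At crank angle 0 it lies 105 degrees from the rack's x axis and turns with the crank on the robot's side. It can be held from above and carried round in an arc without turning the hand.
- far_face (a point): Middle of the top edge (z = 44 mm) of the channel-side face of the rack's far, clamped fence. x across the channel away from the robot, y along it, z up. Both fences are pale, 240 mm long (y), 14 mm thick and 34 mm high above the channel floor, which is at z = 10 mm.
- near_face (a point): Middle of the top edge of the channel-side face of the near, sliding fence, which the eccentric moves; axes as the far face. The gap is the distance along x between the two faces.
- gauge_c (a point): Centre (40 mm above its underside) of the upright stepped aluminium gauge: foot 30 thick (own x) x 60 (y) x 26 mm high (lowest 6 mm only 25 thick), on it a shoulder 37 x 60 x 14 mm, on top a tab 16 x 40 x 40 mm. 0.25 kg. Gap right: shoulder on both fences, centre 14 mm above their tops. Too narrow: foot stays on top. Too wide: sinks to the floor, centre 6 mm above.
- mat: Black rubber mat 110 x 110 x 4 mm, the gauge's place; origin at the centre of its underside. Fixed.
- tray_bar (a point): Centre of the round black handle bar (14 mm diameter, 102 mm long, along the hinge's y) of the steel tipping tray, on the robot's side of the tray, 33 mm clear of its rim; z = 126 mm when the tray is down. It can be pinched from above across the bar and turns in the grip.
- tray (a joint): Tilt of the tipping tray (rad): 0 down and level, up to 1.25. The tray (172 x 184 mm, rims 20 mm high on three sides) lies on a white fixed box 102 mm high, hinged at its far edge; lifting the bar tips it away from the robot, over the open lip into the tub. Clamps slide off by about 1 rad. It falls back if let go.
- tray_hinge (a point): Middle of the tray's hinge line, z = 108 mm; x points away from the robot across the hinge, y along the hinge. With the tray down the bar is 200 mm behind it (-x) and 18 mm above it, and moves on an arc about it.
- tub_in (a point): Centre of the inner floor (5 mm above the bench) of the open grey wash tub under the tray's lip: inside 140 mm along its x and 190 mm along its y, walls 5 mm thick, rim 75 mm above the bench. Fixed.
- beaker_rim (a point): Centre of the mouth of a glass beaker, 90 mm wide and 120 mm tall, a bystander beyond the rack. Leave it standing.
- mould0_c (a point): Centre of a pale acrylic gel mould, an upright block 28 mm thick (own x), 56 mm long (own y), 70 mm tall with a heavy steel foot plate, centre 35 mm above its underside; stands on the bench at the start. 0.25 kg. Some of the three may be absent.
- mould1_c (a point): Centre of a pale acrylic gel mould, an upright block 28 mm thick (own x), 56 mm long (own y), 70 mm tall with a heavy steel foot plate, centre 35 mm above its underside; stands on the bench at the start. 0.25 kg. Some of the three may be absent.
- mould2_c (a point): Centre of a pale acrylic gel mould, an upright block 28 mm thick (own x), 56 mm long (own y), 70 mm tall with a heavy steel foot plate, centre 35 mm above its underside; stands on the bench at the start. 0.25 kg. Some of the three may be absent.
- clamp0_c (a point): Centre (16 mm above its underside) of a white plastic clamp block: body 60 mm long (own x), 28 mm wide, 18 mm high with a fin 44 x 12 mm, 14 mm high along its top. 45 g. Starts on the tipping tray. Some of the six may be absent.
- clamp1_c (a point): Centre (16 mm above its underside) of a white plastic clamp block: body 60 mm long (own x), 28 mm wide, 18 mm high with a fin 44 x 12 mm, 14 mm high along its top. 45 g. Starts on the tipping tray. Some of the six may be absent.
- clamp2_c (a point): Centre (16 mm above its underside) of a white plastic clamp block: body 60 mm long (own x), 28 mm wide, 18 mm high with a fin 44 x 12 mm, 14 mm high along its top. 45 g. Starts on the tipping tray. Some of the six may be absent.
- clamp3_c (a point): Centre (16 mm above its underside) of a white plastic clamp block: body 60 mm long (own x), 28 mm wide, 18 mm high with a fin 44 x 12 mm, 14 mm high along its top. 45 g. Starts on the tipping tray. Some of the six may be absent.
- clamp4_c (a point): Centre (16 mm above its underside) of a white plastic clamp block: body 60 mm long (own x), 28 mm wide, 18 mm high with a fin 44 x 12 mm, 14 mm high along its top. 45 g. Starts on the tipping tray. Some of the six may be absent.
- clamp5_c (a point): Centre (16 mm above its underside) of a white plastic clamp block: body 60 mm long (own x), 28 mm wide, 18 mm high with a fin 44 x 12 mm, 14 mm high along its top. 45 g. Starts on the tipping tray. Some of the six may be absent.
Not all that is in view belongs to the job. Leave any yellow look-alike of the part that bears tub_in alone.

How it is judged:
By the outcome, as a careful person would: the job done as asked, in the order asked, and still so for the second after the job is handed in, with the robot touching nothing.
Of mould0, mould1, mould2 only 2 to 3 are there at a start; the rules pass over those that are not, and their reading is None.
Of clamp0, clamp1, clamp2, clamp3, clamp4, clamp5 only 3 to 6 are there at a start; the rules pass over those that are not, and their reading is None.
At some moment in a run one of clamp0, clamp1, clamp2, clamp3, clamp4, clamp5, mould0, mould1, mould2 may be knocked a few centimetres aside while the robot is not near it.
It also fails if it takes over 208 s, if anything falls off the work surface, if the arm or the gripper's body presses on something with over 40 N, if the wrist force passes 120 N, or if a joint passes its speed limit or range.

## Robot

A 7-joint arm with a two-finger parallel gripper is mounted at the origin on the work surface. World frame = base frame: x ahead of the robot, y to its left, z up, the work surface at z = 0. Lengths are in m, angles in rad, forces in N, time in s.
With the tool pointing down it reaches from about 0.4 to 0.85 m from the base axis. Payload 4.5 kg.
Tool frame: the origin (TCP) lies between the finger pads; the fingertips stand 17 mm ahead of it and the grasp point (between the pads) lies 2 mm behind it (tip_reach is the distance from the TCP to the fingertips, in m); z points along the fingers, y is the line along which they close (so a half turn about z gives the same grasp; the last joint's range is limited). The gripper opens to 85 mm and grips with 20 to 120 N. Pads are 22 mm wide; open, the fingers measure 114 mm over their backs; the gripper's body (76 mm by 85 mm) begins 54 mm behind the grasp point. The pads swing forward as they close: fully open they stand 13 mm farther back than shut.
Start: joints at [-1.298, 0.689, -0.195, 1.565, 0.157, 0.902, -0.215], TCP at [0.148, 0.607, 0.248] pointing down, gripper open.
Joint ranges: [-3.01, 3.01], [-0.46, 2.08], [-1.47, 1.51], [0.13, 2.56], [-1, 4.14], [0.04, 2.09], [-2.66, 2.66]. Speed limits (rad/s): [2.57, 2.57, 3.14, 3.14, 3.14, 3.14, 3.14].

## Interface

Orientations are given as a 3x3 rotation matrix whose columns are the frame's x, y, z axes.
In Python, from cell import * gives the robot as it stands.
- The arm moves only by the tool step_arm, never from a script. Its arguments are lists of equal length, an entry for each row: "delta_pos": the shift along the tool's x, y, z in cm, a list of three; "angular": the turn, a rotation vector about the tool's x, y, z in degrees, a list of three; "hand": the finger opening in cm, from 0 to 8.54. In form: {"delta_pos": [[tx, ty, tz], ...], "angular": [[wx, wy, wz], ...], "hand": [hand, ...]}. A call has 1 to 5 rows; each row is the pose to reach, as a shift and turn from the pose commanded when the call began, along the tool's axes at that moment; what a row does not reach only later rows make up. A row lasts 1/12 s, in which the tool goes at most 41.7 mm and 7.16 degrees, less where a joint would pass 70% of its speed; a pose out of reach is approached as far as the arm can. A call with a gripper value outside its range is refused whole. The fingers move at their own pace and stop on an object; "force" is the grip in N (left out, the last holds). Time passes only in rows, so rows that repeat a pose let the fingers close. It gives the time, the measured TCP pose, the force, the opening and the grip force at its end, in the units of the state.
- observe(): the state, without advancing time (a new reading comes with each control period).
- grab_frame(name): name is "scene" or "top" or "wrist"; returns a dict with "color" (400x640x3 uint8, red, green, blue), "z_map" (400x640 float32, m along the optical axis (not along the pixel's ray), 0 where there is no reading), "vfov" (degrees; the focal length in pixels is half the picture's height over the tangent of half this angle, whatever the lens; pixels are square), "cx", "cy" (the principal point, pixels), "R" (3x3) and "t" (3): a world point X has camera coordinates R X + t; the wrist camera has in their place "tool_from_camera" (4x4, takes a point from camera to tool coordinates, whose origin is the TCP and whose axes are the flange's). Camera axes: x right, y down, z forward; pixel columns grow to the right and rows downward; lengths in m; the calibration is good to about 2 mm. A picture is of the moment at which its call begins: read the wrist's pose just before it.
- finish_job(): hands the job in; it is judged then, once.
The state is a dict: "t": time; "q": joint angles; "joint_vel": joint speeds; "effort": joint torques, N m; "eef_pos": TCP position; "ee_rot": TCP orientation; "force": force on the tool from outside, world axes, zero at the start; "moment": the same for the moment, N m; "finger_gap": finger opening in m; "grasp_force": force on a finger pad.
Only numpy, scipy, OpenCV 4.12 (cv2) and the standard library are available. Lean on these libraries where they do the work, as an engineer would, in place of code of your own. Each camera call takes 0.05 s, during which the arm holds its last target. There are 200 camera calls.

## Working session

There is one attempt and no reset: what is moved stays moved. The work goes in short steps, Python scripts to look and compute and a tool call to move; the robot and the scene stay as the last step left them, time stands still between calls to the robot, and variables do not carry over. Pictures are saved under pics/ and viewed, at most 14 in all, crops included, and the job is handed in when it is done.

Besides the shell and the picture viewer there is one more tool, called after "Request:" as name(argument=value, ...) on one line, values as JSON. step_arm: Moves the arm, as the interface text tells. Its arguments: {"type":"object","properties":{"delta_pos":{"type":"array"},"angular":{"type":"array"},"hand":{"type":"array"},"force":{"type":"number"}},"required":["delta_pos","angular","hand"]}

```bash
ls; mkdir -p pics; cat > h.py <<'E'
import numpy as np, cv2
from cell import *
def save(n,im): cv2.imwrite('pics/'+n,im[...,::-1])
def pts(f,T=None):
    z=f['z_map']; h,w=z.shape; fl=h/2/np.tan(np.radians(f['vfov'])/2)
    v,u=np.mgrid[:h,:w]
    P=np.stack([(u-f['cx'])/fl*z,(v-f['cy'])/fl*z,z],-1)
    if 'R' in f: P=(P-np.array(f['t']))@np.array(f['R'])
    else:
        M=np.array(f['tool_from_camera']); P=P@M[:3,:3].T+M[:3,3]
        R,p=T; P=P@np.array(R).T+np.array(p)
    P[z==0]=np.nan
    return P
E
python3 - <<'E'
from h import *
s=observe(); print(s['t'],s['eef_pos'],np.round(s['ee_rot'],3),s['finger_gap'],s['force'])
for n in('scene','top'):
    f=grab_frame(n); save(n+'0.png',f['color']); np.savez('/tmp/'+n,**f); print(n,f['vfov'],f['cx'],f['cy'],np.round(f['R'],3),f['t'])
E
```

```text
pics
0.0 [0.14774078 0.60663119 0.24745815] [[-0.972  0.237 -0.   ]
 [ 0.237  0.972 -0.002]
 [-0.    -0.002 -1.   ]] 0.08552006664464443 [ 0.26527545  0.21413145 -0.50988371]
scene 42.87839236884298 319.7563567470713 193.5836973869017 [[ 0.387  0.922  0.002]
 [ 0.654 -0.273 -0.706]
 [-0.65   0.274 -0.709]] [-0.20188852 -0.23817949  1.98421816]
top 44.67990204360458 317.671438667023 203.8785232002175 [[ 0.015 -1.     0.004]
 [-0.977 -0.016 -0.211]
 [ 0.211 -0.001 -0.978]] [-0.01517318  0.50971611  1.23517876]
```

View pics/scene0.png

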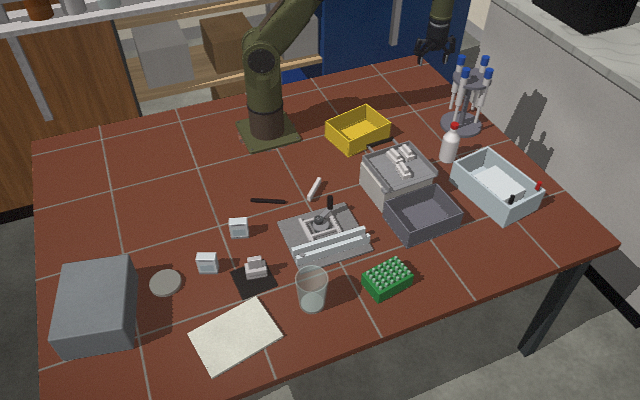

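View pics/top0.png

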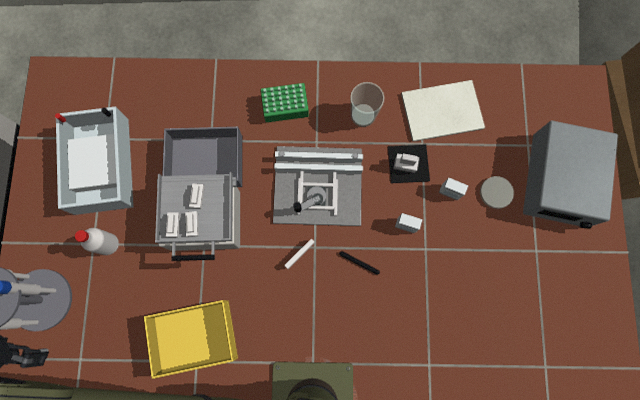

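Top view: rack (275–362, 148–225) with its pin at (298,208). Gauge on the mat at (407,162); moulds at (408,222) and (454,188). Tray bar at (193,257), clamps at (196,195), (172,224) and (191,223). Grey tub at (203,155), beaker at (367,100).

Look-alikes:
- **Tub:** yellow box (190,338) and white-blue bin (93,160). I choose the grey tub under the lip.
- **Moulds:** white stick (300,253) and disc (497,192). I choose the two blocks.
- **Pin or bar:** black stick (359,262), not chosen.

```bash
python3 - <<'E'
from h import *
f=dict(np.load('/tmp/top.npz')); P=pts(f); c=f['color']
crop=c[130:270,150:480]; save('crop0.png',cv2.resize(crop,None,fx=2.4,fy=2.4,interpolation=cv2.INTER_CUBIC))
def comp(name,box,zlo,zhi,amin=8):
    x0,y0,x1,y1=box; Q=P[y0:y1,x0:x1]; m=((Q[...,2]>zlo)&(Q[...,2]<zhi)).astype(np.uint8)
    n,l,st,_=cv2.connectedComponentsWithStats(m)
    for i in range(1,n):
        if st[i,4]<amin: continue
        q=Q[l==i]; r=cv2.minAreaRect((q[:,:2]*1000).astype(np.float32))
        print(name,st[i,4],'mean',np.round(np.median(q,0)*1000),'rect',np.round(r[0]),np.round(r[1]),round(r[2],1),'px',st[i,:2]+np.array([x0,y0]))
comp('mould',(385,205,430,240),.06,.085);comp('mould',(435,170,475,205),.06,.085)
comp('tab',(385,140,435,185),.075,.10);comp('shoulder',(385,140,435,185),.035,.06);comp('mat',(380,140,435,190),.002,.012)
comp('fences',(265,140,370,175),.035,.055)
comp('pin',(270,170,330,225),.08,.1);comp('plate',(265,140,370,230),.005,.02,50)
comp('bar',(160,245,225,270),.11,.14);comp('fin',(155,170,240,245),.135,.16);comp('clbody',(155,170,240,245),.121,.135)
comp('traybox',(150,165,245,265),.1,.14,50)
comp('tubrim',(155,120,250,190),.065,.085,20);comp('beaker',(340,75,390,130),.1,.13)
E
```

```text
mould 247 mean [ 465. -247.   71.] rect [ 466. -248.] [56. 29.] 72.4 px [398 213]
mould 248 mean [ 561. -370.   70.] rect [ 561. -371.] [57. 31.] 66.7 px [444 177]
tab 99 mean [ 633. -246.   85.] rect [ 634. -247.] [39. 18.] 76.0 px [402 153]
shoulder 204 mean [ 626. -240.   45.] rect [ 634. -247.] [61. 38.] 78.9 px [395 153]
mat 1251 mean [ 643. -261.    5.] rect [ 640. -257.] [141. 153.] 0.9 px [380 140]
mat 15 mean [ 691. -328.    4.] rect [ 693. -327.] [26.  9.] 32.4 px [428 143]
mat 20 mean [ 628. -192.    4.] rect [ 628. -192.] [14. 29.] 45.3 px [380 162]
mat 16 mean [ 609. -190.    4.] rect [ 606. -190.] [13. 20.] 0.3 px [380 173]
mat 9 mean [ 580. -182.    4.] rect [ 580. -183.] [17.  6.] 0.1 px [380 181]
mat 17 mean [ 574. -321.    4.] rect [ 574. -321.] [10. 18.] 15.0 px [428 185]
fences 523 mean [648.  -6.  45.] rect [650.  -7.] [238.  17.] 89.2 px [275 151]
fences 519 mean [616.  -7.  44.] rect [617.  -6.] [239.  16.] 89.0 px [274 163]
pin 52 mean [498.  46.  90.] rect [499.  47.] [19. 19.] 26.7 px [293 201]
plate 463 mean [676.  -9.  11.] rect [679.  -7.] [ 24. 239.] 0.2
[... 939 characters left out ...]
body 177 mean [439. 298. 131.] rect [441. 304.] [62. 28.] 7.2 px [185 211]
clbody 173 mean [434. 344. 131.] rect [437. 351.] [29. 61.] 89.9 px [166 212]
clbody 11 mean [437. 364. 130.] rect [438. 365.] [ 4. 12.] 88.7 px [166 221]
clbody 40 mean [396. 343. 131.] rect [393. 345.] [11. 37.] 5.4 px [166 239]
clbody 26 mean [398. 308. 132.] rect [399. 305.] [ 4. 36.] 2.7 px [183 239]
clbody 54 mean [400. 247. 131.] rect [396. 247.] [15. 54.] 3.9 px [202 238]
traybox 5400 mean [475. 293. 115.] rect [460. 300.] [220. 199.] 2.4 px [155 172]
tubrim 504 mean [691. 303.  74.] rect [639. 308.] [150. 202.] 2.4 px [162 126]
beaker 352 mean [ 800. -133.  117.] rect [ 786. -133.] [87. 90.] 72.6 px [350  82]
```

View pics/crop0.png

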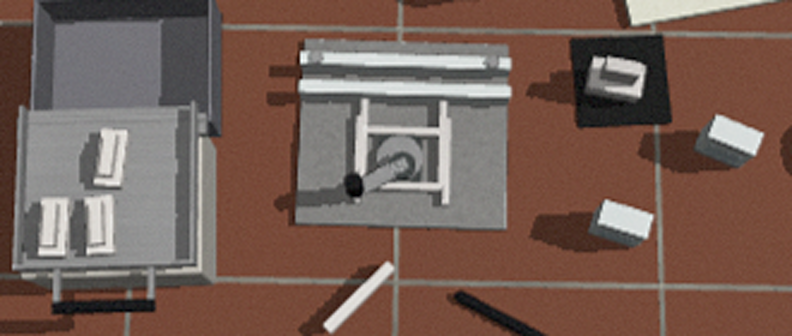

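```bash
cat >> h.py <<'E'
def comps(P,box,zlo,zhi,amin=20):
    x0,y0,x1,y1=box; Q=P[y0:y1,x0:x1]; m=((Q[...,2]>zlo)&(Q[...,2]<zhi)).astype(np.uint8)
    n,l,st,_=cv2.connectedComponentsWithStats(m,connectivity=4); out=[]
    for i in range(1,n):
        if st[i,4]<amin: continue
        q=Q[l==i]; r=cv2.minAreaRect((q[:,:2]*1000).astype(np.float32)); b=cv2.boxPoints(r)
        e=[b[1]-b[0],b[2]-b[1]]; L=max(e,key=lambda v:np.hypot(*v)); S=min(e,key=lambda v:np.hypot(*v))
        out.append((st[i,4],np.round(r[0],1),np.round([np.hypot(*L),np.hypot(*S)],1),round(float(np.degrees(np.arctan2(L[1],L[0]))%180),1),round(float(np.nanmedian(q[:,2]))*1000)))
    return out
def plan(wps,start=None):
    """wps: (x,y,z mm, psi deg = world angle of tool y, hand cm, [extra rows]); prints step_arm calls"""
    s=observe()
    if start is None:
        R=np.array(s['ee_rot']); p=np.array(s['eef_pos'])*1000; psi=np.degrees(np.arctan2(R[1,1],R[0,1]))
    else: p=np.array(start[:3],float); psi=start[3]
    print('t',round(s['t'],2),'at',np.round(p,1),'psi',round(psi,1),'F',np.round(s['force'],1),'gap',round(s['finger_gap']*1000,1),'grip',round(s['grasp_force'],1))
    for w in wps:
        t=np.array(w[:3],float); d=(w[3]-psi+180)%360-180; hand=w[4]
        n=max(int(np.ceil(max(np.linalg.norm(t-p)/40,abs(d)/7.1))),1); tot=n+(w[5] if len(w)>5 else 1)
        k=0; p0=p.copy(); a0=psi
        while k<tot:
            m=min(5,tot-k); fr=[min((k+j+1)/n,1) for j in range(m)]
            y=np.array([np.cos(np.radians(psi)),np.sin(np.radians(psi)),0]); x=np.array([-y[1],y[0],0]); z=np.array([0,0,-1.])
            rows=[];ang=[]
            for q in fr:
                v=(p0+(t-p0)*q-p)/10; rows.append([round(float(v@x),2),round(float(v@y),2),round(float(v@z),2)])
                ang.append([0,0,round(-(a0+d*q-psi),1)])
            print('  ',rows,ang,[hand]*m)
            p=p0+(t-p0)*fr[-1]; psi=a0+d*fr[-1]; k+=m
E
python3 - <<'E'
from h import *
f=dict(np.load('/tmp/top.npz')); P=pts(f)
for n,b,lo,hi in [('m',(385,205,430,240),.066,.08),('m',(435,170,475,205),.066,.08),('tab',(385,140,435,185),.08,.1),('far+near',(265,140,370,175),.041,.05),
 ('arm',(285,170,340,222),.036,.06),('disc',(285,170,340,222),.028,.036),('low',(285,170,340,222),.018,.028),('bar',(160,250,225,268),.12,.14),('fin',(155,170,240,245),.142,.16)]:
    for o in comps(P,b,lo,hi): print(n,o)
hsv=cv2.cvtColor(f['color'],cv2.COLOR_RGB2HSV)
m=(hsv[...,2]<45); m[:140]=0;m[190:]=0;m[:,:380]=0;m[:,440:]=0
q=P[m]; q=q[(q[:,2]<.012)]; print('mat',cv2.minAreaRect((q[:,:2]*1000).astype(np.float32)))
for r in range(184,212,3): print(r,[int(P[r,u,2]*1000) if P[r,u,2]==P[r,u,2] else -1 for u in range(290,336,2)])
print(np.round(P[197,[305,315,325]]*1000))
E
```

```text
m (np.int32(225), array([ 466.2, -247.8]), array([55.6, 29. ], dtype=float32), 74.0, 71)
m (np.int32(226), array([ 561.1, -370.8]), array([56.9, 30.2], dtype=float32), 66.8, 71)
tab (np.int32(93), array([ 633.7, -246.5]), array([38.9, 18.1], dtype=float32), 76.0, 85)
far+near (np.int32(413), array([649.6,  -7.3]), array([237.9,  16.7], dtype=float32), 89.2, 45)
far+near (np.int32(431), array([616.4,  -6.5]), array([239.4,  15.6], dtype=float32), 89.3, 45)
arm (np.int32(191), array([512.3,  16.4]), array([83.2, 29.5], dtype=float32), 126.6, 41)
low (np.int32(660), array([553.5,  -3.3]), array([121.5, 115.9], dtype=float32), 176.3, 24)
bar (np.int32(280), array([361.8, 295.7]), array([103.3,  25.1], dtype=float32), 91.2, 132)
fin (np.int32(86), array([511.6, 297.4]), array([43.5, 13.5], dtype=float32), 176.2, 146)
fin (np.int32(93), array([440.5, 304.8]), array([44.1, 13.6], dtype=float32), 6.9, 146)
fin (np.int32(95), array([438.3, 351.7]), array([42.8, 12.9], dtype=float32), 0.5, 145)
mat ((641.0365600585938, -259.6336669921875), (107.90840911865234, 109.67642211914062), 3.8776926994
[... 294 characters left out ...]
8, 7, 13, 9, 20, 25, 26, 9, 9, 25, 28, 25, 26, 42, 43, 24, 20, 26, 6, 9, 9, 9, 19]
196 [14, 6, 6, 9, 22, 23, 23, 10, 10, 24, 28, 42, 40, 42, 41, 37, 43, 28, 10, 9, 8, 10, 22]
199 [8, 9, 6, 6, 24, 21, 16, 15, 11, 22, 40, 41, 42, 35, 44, 40, 41, 29, 14, 10, 12, 11, 30]
202 [12, 11, 88, 89, 91, 18, 7, 43, 36, 37, 39, 39, 44, 40, 35, 35, 27, 15, 5, 9, 12, 23, 24]
205 [11, 15, 89, 90, 90, 88, 43, 42, 39, 44, 39, 21, 25, 22, 20, 19, 18, 22, 9, 10, 7, 26, 24]
208 [12, 8, 79, 93, 86, 75, 42, 41, 21, 16, 20, 26, 22, 25, 18, 26, 25, 27, 26, 22, 19, 22, 26]
211 [9, 13, 14, 49, 54, 39, 15, 13, 12, 10, 8, 7, 15, 10, 11, 10, 15, 10, 12, 12, 12, 8, 20]
[[538.  28.  10.]
 [532.   0.  39.]
 [535. -27.  28.]]
```

```bash
python3 - <<'E'
from h import *
plan([(400,350,230,76,5.5,0),(499,47,160,76,5.5,1),(499,47,110,76,5.5,2)])
E
```

```text
t 0.1 at [147.8 606.7 247.6] psi 76.3 F [ 1. -1.  1.] gap 85.5 grip 0.0
   [[-3.06, -1.9, 0.18], [-6.12, -3.8, 0.35], [-9.17, -5.69, 0.53], [-12.23, -7.59, 0.7], [-15.29, -9.49, 0.88]] [[0, 0, np.float64(0.0)], [0, 0, np.float64(0.1)], [0, 0, np.float64(0.1)], [0, 0, np.float64(0.1)], [0, 0, np.float64(0.2)]] [5.5, 5.5, 5.5, 5.5, 5.5]
   [[-3.06, -1.89, 0.18], [-6.13, -3.78, 0.35], [-9.19, -5.67, 0.53], [-12.25, -7.56, 0.7], [-15.32, -9.45, 0.88]] [[0, 0, np.float64(0.0)], [0, 0, np.float64(0.1)], [0, 0, np.float64(0.1)], [0, 0, np.float64(0.1)], [0, 0, np.float64(0.2)]] [5.5, 5.5, 5.5, 5.5, 5.5]
   [[-1.88, -3.0, 0.78], [-3.76, -6.0, 1.56], [-5.65, -9.0, 2.33], [-7.53, -12.0, 3.11], [-9.41, -15.0, 3.89]] [[0, 0, np.float64(-0.0)], [0, 0, np.float64(-0.0)], [0, 0, np.float64(-0.0)], [0, 0, np.float64(-0.0)], [0, 0, np.float64(-0.0)]] [5.5, 5.5, 5.5, 5.5, 5.5]
   [[-1.88, -3.0, 0.78], [-3.76, -6.0, 1.56], [-5.65, -9.0, 2.33], [-7.53, -12.0, 3.11], [-7.53, -12.0, 3.11]] [[0, 0, np.float64(-0.0)], [0, 0, np.float64(-0.0)], [0, 0, np.float64(-0.0)], [0, 0, np.float64(-0.0)], [0, 0, np.float64(-0.0)]] [5.5, 5.5, 5.5, 5.5, 5.5]
   [[0.0, 0.0, 2.5], [0.0, 0.0, 5.0], [0.0, 0.0, 5.0], [0.0, 0.0, 5.0]] [[0, 0, np.float64(-0.0)], [0, 0, np.float64(-0.0)], [0, 0, np.float64(-0.0)], [0, 0, np.float64(-0.0)]] [5.5, 5.5, 5.5, 5.5]
```

Request:
step_arm(delta_pos=[[-3,-1.9,0.2],[-6,-3.8,0.4],[-9,-5.7,0.5],[-12.2,-7.6,0.7],[-15.3,-9.5,0.9]], angular=[[0,0,0],[0,0,0],[0,0,0],[0,0,0],[0,0,0]], hand=[5.5,5.5,5.5,5.5,5.5])

```text
t: 0.52
eef_pos: [0.2749, 0.4772, 0.239]
ee_rot: [[-0.972, 0.236, -0.0], [0.236, 0.972, -0.001], [-0.0, -0.001, -1.0]]
force: [0.4, 0.8, 0.6]
finger_gap: 0.055
grasp_force: 0.0
```

Request:
step_arm(delta_pos=[[-15.3,-9.5,0.9],[-15.3,-9.5,0.9],[-15.3,-9.5,0.9],[-15.3,-9.5,0.9],[-15.3,-9.5,0.9]], angular=[[0,0,0],[0,0,0],[0,0,0],[0,0,0],[0,0,0]], hand=[5.5,5.5,5.5,5.5,5.5])

```text
t: 0.93
eef_pos: [0.4053, 0.3432, 0.2295]
ee_rot: [[-0.969, 0.246, 0.002], [0.246, 0.969, -0.006], [-0.003, -0.005, -1.0]]
force: [0.8, -0.7, 0.3]
finger_gap: 0.0548
grasp_force: 0.0
```

```bash
cat >> h.py <<'E'
def plan(wps):
    s=observe(); R=np.array(s['ee_rot']); p=np.array(s['eef_pos'])*1000; psi=np.degrees(np.arctan2(R[1,1],R[0,1]))
    print('t',round(s['t'],2),'at',np.round(p,1),'psi',round(psi,1),'F',np.round(s['force'],1),'gap',round(s['finger_gap']*1000,1),'grip',round(s['grasp_force'],1))
    for w in wps:
        t=np.array(w[:3],float); d=(w[3]-psi+180)%360-180; D=np.linalg.norm(t-p)
        n=max(int(np.ceil(max(D/175,abs(d)/31))),1); p0=p.copy();a0=psi
        for j in range(n):
            v=(p0+(t-p0)*(j+1)/n-p)/10; y=np.array([np.cos(np.radians(psi)),np.sin(np.radians(psi)),0]); x=np.array([-y[1],y[0],0])
            r=min(5,int(np.ceil(max(np.linalg.norm(v)*10/41,abs(d/n)/7.1)))+1)
            print(' [%.1f, %.1f, %.1f] wz %.1f rows>=%d hand %s'%(v@x,v@y,-v[2],-d/n,r,w[4])); p=p0+(t-p0)*(j+1)/n; psi=a0+d*(j+1)/n
E
python3 - <<'E'
from h import *
plan([(499,47,120,76,5.5),(499,47,66,76,5.5)])
E
```

```text
t 0.93 at [405.3 343.2 229.5] psi 75.8 F [ 0.8 -0.7  0.3] gap 54.8 grip 0.0
 [-8.2, -13.2, 5.5] wz -0.1 rows>=5 hand 5.5
 [-8.2, -13.2, 5.5] wz -0.1 rows>=5 hand 5.5
 [0.0, 0.0, 5.4] wz -0.0 rows>=3 hand 5.5
```

Request:
step_arm(delta_pos=[[-8.2,-13.2,5.5],[-8.2,-13.2,5.5],[-8.2,-13.2,5.5],[-8.2,-13.2,5.5],[-8.2,-13.2,5.5]], angular=[[0,0,0],[0,0,0],[0,0,0],[0,0,0],[0,0,0]], hand=[5.5,5.5,5.5,5.5,5.5])

```text
t: 1.35
eef_pos: [0.4494, 0.1917, 0.1727]
ee_rot: [[-0.969, 0.249, -0.005], [0.249, 0.968, -0.01], [0.002, -0.011, -1.0]]
force: [-1.1, -0.4, -0.3]
finger_gap: 0.0547
grasp_force: 0.0
```

Request:
step_arm(delta_pos=[[-8.2,-13.2,4],[-8.2,-13.2,4],[-8.2,-13.2,4],[-8.2,-13.2,4],[-8.2,-13.2,4]], angular=[[0,0,0],[0,0,0],[0,0,0],[0,0,0],[0,0,0]], hand=[5.5,5.5,5.5,5.5,5.5])

```text
t: 1.77
eef_pos: [0.4978, 0.0453, 0.1335]
ee_rot: [[-0.968, 0.249, -0.003], [0.249, 0.968, -0.007], [0.001, -0.008, -1.0]]
force: [-1.1, -0.4, 0.5]
finger_gap: 0.0547
grasp_force: 0.0
```

```bash
python3 - <<'E'
from h import *
plan([(499,47,66,76,5.5)])
s=observe(); f=grab_frame('wrist'); save('w1.png',f['color']); P=pts(f,(s['ee_rot'],s['eef_pos']))
for lo,hi in((.08,.1),(.035,.055)):
    for o in comps(P,(0,0,640,400),lo,hi,300): print(o)
E
```

```text
t 1.77 at [497.8  45.3 133.5] psi 75.6 F [-1.1 -0.4  0.5] gap 54.7 grip 0.0
 [-0.1, 0.2, 6.7] wz -0.4 rows>=3 hand 5.5
(np.int32(8538), array([482.6, 207.1]), array([157.1,  10. ], dtype=float32), 0.7, 92)
(np.int32(757), array([496.4,  46.8]), array([19.4, 19.3], dtype=float32), 91.5, 88)
(np.int32(4156), array([472.2, 206. ]), array([159. ,   5.4], dtype=float32), 1.6, 46)
(np.int32(1446), array([511.7,  18.4]), array([83.2, 26.2], dtype=float32), 125.8, 39)
(np.int32(1649), array([602. , 207.2]), array([83.3, 22.8], dtype=float32), 167.6, 46)
(np.int32(624), array([ 469.8, -221.3]), array([29.9, 12.1], dtype=float32), 2.5, 42)
(np.int32(357), array([613.3,  42.9]), array([62.2, 13. ], dtype=float32), 89.4, 39)
(np.int32(578), array([ 612.5, -107.5]), array([38.3, 15.1], dtype=float32), 91.4, 42)
(np.int32(819), array([706.8, 281.5]), array([43.7,  4.8], dtype=float32), 90.9, 44)
```

Request:
step_arm(delta_pos=[[0,0.2,6.7],[0,0.2,6.7],[0,0.2,6.7],[0,0.2,6.7]], angular=[[0,0,0],[0,0,0],[0,0,0],[0,0,0]], hand=[5.5,5.5,5.5,5.5])

```text
t: 2.15
eef_pos: [0.4965, 0.0582, 0.0677]
ee_rot: [[-0.972, 0.235, -0.003], [0.235, 0.972, -0.0], [0.003, -0.001, -1.0]]
force: [0.2, -0.1, 0.1]
finger_gap: 0.0548
grasp_force: 0.0
```

Request:
step_arm(delta_pos=[[0,0,0],[0,0,0],[0,0,0],[0,0,0],[0,0,0]], angular=[[0,0,0],[0,0,0],[0,0,0],[0,0,0],[0,0,0]], hand=[1.5,1.5,1.5,1.5,1.5], force=50)

```text
t: 2.57
eef_pos: [0.4999, 0.0512, 0.0707]
ee_rot: [[-0.97, 0.243, 0.004], [0.243, 0.97, -0.007], [-0.006, -0.006, -1.0]]
force: [3.5, -11.4, 5.6]
finger_gap: 0.0187
grasp_force: 48.6
```

```bash
python3 - <<'E'
from h import *
p=np.array(observe()['eef_pos'])[:2]*1000; ax=np.array([534.5,-1.3]); r=p-ax; print(p,np.hypot(*r),np.degrees(np.arctan2(r[1],r[0])))
a0=np.degrees(np.arctan2(r[1],r[0]))
for a in np.linspace(a0,208,7)[1:]: q=ax+60*np.array([np.cos(np.radians(a)),np.sin(np.radians(a))]); print(a,q); 
plan([(*(ax+60*np.array([np.cos(np.radians(a)),np.sin(np.radians(a))])),66,75.6,1.5) for a in np.linspace(a0,208,7)[1:]])
E
```

```text
[499.91033313  51.22420004] 62.8906721520215 123.36679172764897
137.47232643970747 [490.28294334  39.25677379]
151.57786115176597 [481.73211632  27.25784396]
165.6833958638245 [476.36335333  13.5367892 ]
179.788930575883 [474.50040712  -1.07896912]
193.8944652879415 [476.25561903 -15.70805627]
208.0 [481.52314443 -29.46829377]
t 2.57 at [499.9  51.2  70.7] psi 76.0 F [  3.5 -11.4   5.6] gap 18.7 grip 48.6
 [0.6, -1.4, 0.5] wz 0.4 rows>=2 hand 1.5
 [0.5, -1.4, -0.0] wz -0.0 rows>=2 hand 1.5
 [0.2, -1.5, -0.0] wz -0.0 rows>=2 hand 1.5
 [-0.2, -1.5, -0.0] wz -0.0 rows>=2 hand 1.5
 [-0.5, -1.4, -0.0] wz -0.0 rows>=2 hand 1.5
 [-0.9, -1.2, -0.0] wz -0.0 rows>=2 hand 1.5
```

Request:
step_arm(delta_pos=[[0.6,-1.2,0.3],[0.6,-1.2,0.3],[1.1,-2.5,0.3],[1.1,-2.5,0.3],[1.1,-2.5,0.3]], angular=[[0,0,0],[0,0,0],[0,0,0],[0,0,0],[0,0,0]], hand=[1.5,1.5,1.5,1.5,1.5])

```text
t: 2.98
eef_pos: [0.4852, 0.0437, 0.0697]
ee_rot: [[-0.974, 0.226, 0.013], [0.227, 0.974, 0.012], [-0.01, 0.015, -1.0]]
force: [-1.6, 14.2, 25.6]
finger_gap: 0.0186
grasp_force: 53.2
```

Request:
step_arm(delta_pos=[[0,0,-0.2],[0,0,-0.2],[0,0,-0.2]], angular=[[0,0,0],[0,0,0],[0,0,0]], hand=[1.5,1.5,1.5])

```text
t: 3.23
eef_pos: [0.4842, 0.0431, 0.07]
ee_rot: [[-0.974, 0.227, 0.009], [0.227, 0.974, 0.011], [-0.007, 0.013, -1.0]]
force: [-1.1, 14.1, 6.7]
finger_gap: 0.0188
grasp_force: 52.0
```

```bash
python3 - <<'E'
from h import *
s=observe(); plan([]); print(s['q'],s['moment'])
f=grab_frame('top'); a=f['color'][150:270,230:400]
g=grab_frame('wrist'); b=g['color']
save('c1.png',np.hstack([cv2.resize(a,(566,400)),cv2.resize(b,(230,400)) if 0 else b[:, 200:434]]))
P=pts(f)
for o in comps(P,(265,140,370,175),.041,.05): print(o)
for o in comps(P,(285,170,340,222),.036,.06): print(o)
E
```

```text
t 3.23 at [484.2  43.1  70. ] psi 76.9 F [-1.1 14.1  6.7] gap 18.8 grip 52.0
[-0.09767155  0.83314886 -0.13031366  2.11884228  0.44923724  0.20201779
  0.7159141 ] [2.30073254 0.06735515 0.50712168]
(np.int32(123), array([648.2, -93.5]), array([65.9, 16.3], dtype=float32), 88.7, 45)
(np.int32(114), array([614.7, -94.9]), array([62.8, 14.8], dtype=float32), 89.9, 45)
```

View pics/c1.png

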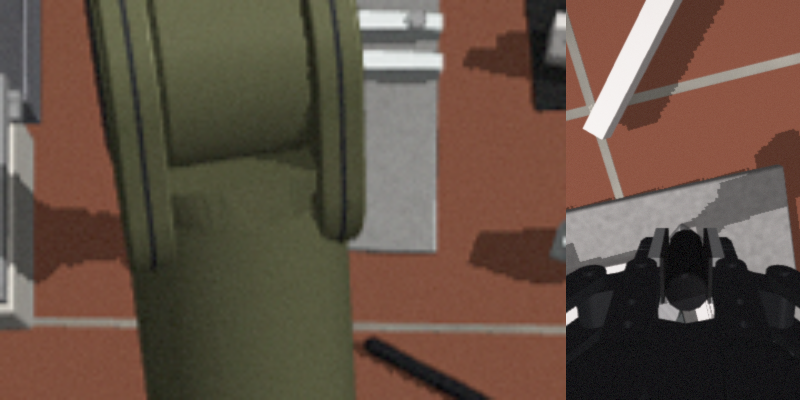

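Request:
step_arm(delta_pos=[[0,0,0],[0,0,0],[0,0,0],[0,0,0],[0,0,0]], angular=[[0,0,0],[0,0,0],[0,0,0],[0,0,0],[0,0,0]], hand=[6,6,6,6,6])

```text
t: 3.75
eef_pos: [0.4811, 0.0346, 0.0676]
ee_rot: [[-0.971, 0.238, 0.0], [0.238, 0.971, -0.001], [-0.001, -0.0, -1.0]]
force: [-0.3, -0.4, 0.0]
finger_gap: 0.06
grasp_force: 0.0
```

Request:
step_arm(delta_pos=[[0,0,-6],[0,0,-6],[0,0,-6],[0,0,-6],[0,0,-6]], angular=[[0,0,0],[0,0,0],[0,0,0],[0,0,0],[0,0,0]], hand=[6,6,6,6,6])

```text
t: 4.17
eef_pos: [0.4807, 0.0348, 0.127]
ee_rot: [[-0.971, 0.237, -0.001], [0.237, 0.971, -0.0], [0.0, -0.0, -1.0]]
force: [0.5, -0.3, -0.1]
finger_gap: 0.06
grasp_force: 0.0
```

```bash
python3 - <<'E'
from h import *
s=observe(); plan([]); f=grab_frame('wrist'); P=pts(f,(s['ee_rot'],s['eef_pos']))
for lo,hi in((.08,.1),(.035,.055)):
    for o in comps(P,(0,0,640,400),lo,hi,200): print(o)
E
```

```text
t 4.17 at [480.7  34.8 127. ] psi 76.3 F [ 0.5 -0.3 -0.1] gap 60.0 grip 0.0
(np.int32(10613), array([476.9, 206.4]), array([168.5,   9.8], dtype=float32), 0.8, 92)
(np.int32(799), array([488.9,  41.7]), array([19.3, 19.2], dtype=float32), 128.3, 88)
(np.int32(4542), array([472.2, 205.7]), array([159.,   6.], dtype=float32), 1.6, 46)
(np.int32(1845), array([511.3,  17.3]), array([84.9, 29.8], dtype=float32), 124.2, 39)
(np.int32(966), array([ 467.1, -223. ]), array([34. , 16.2], dtype=float32), 10.8, 44)
(np.int32(1584), array([590.5, 208. ]), array([77.8, 21.3], dtype=float32), 165.1, 46)
(np.int32(226), array([648.4, 105.9]), array([14.6, 13.7], dtype=float32), 179.0, 42)
(np.int32(263), array([706.6, 281.8]), array([20.1,  4.3], dtype=float32), 95.8, 41)
```

```bash
python3 - <<'E'
from h import *
plan([(489,41.7,125,48,6),(489,41.7,67,48,6)])
print('---arc'); ax=np.array([533,-1.]);
s=136.5
def tgt(a): return ax+60*np.array([np.cos(np.radians(a)),np.sin(np.radians(a))])
for a0,a1,a2,a3 in((136.5,148,160,172),(172,184,196,208),(208,214,220,226)):
    psi=np.radians(a0-90); y=np.array([np.cos(psi),np.sin(psi)]);x=np.array([-y[1],y[0]])
    for a in(a1,a2,a3): v=(tgt(a)-tgt(a0))/10; print(a,np.round([v@x,v@y],2),'wz',-(a-a0))
E
```

```text
t 4.22 at [480.4  34.9 126.7] psi 76.3 F [ 0.2  0.  -0.4] gap 59.9 grip 0.0
 [-0.7, 0.9, 0.2] wz 28.3 rows>=5 hand 6
 [0.0, 0.0, 5.8] wz -0.0 rows>=3 hand 6
---arc
148 [-0.12 -1.2 ] wz -11.5
160 [-0.5  -2.39] wz -23.5
172 [-1.12 -3.48] wz -35.5
184 [-0.13 -1.25] wz -12
196 [-0.52 -2.44] wz -24
208 [-1.15 -3.53] wz -36
214 [-0.03 -0.63] wz -6
220 [-0.13 -1.25] wz -12
226 [-0.29 -1.85] wz -18
```

Request:
step_arm(delta_pos=[[-0.7,0.9,0.2],[-0.7,0.9,0.2],[-0.7,0.9,0.2],[-0.7,0.9,0.2],[-0.7,0.9,0.2]], angular=[[0,0,29],[0,0,29],[0,0,29],[0,0,29],[0,0,29]], hand=[6,6,6,6,6])

```text
t: 4.63
eef_pos: [0.4893, 0.0423, 0.1244]
ee_rot: [[-0.733, 0.68, -0.002], [0.68, 0.733, -0.001], [0.001, -0.002, -1.0]]
force: [-0.1, -0.5, -0.3]
finger_gap: 0.0597
grasp_force: 0.0
```

Request:
step_arm(delta_pos=[[0,0,5.8],[0,0,5.8],[0,0,5.8],[0,0,5.8],[0,0,5.8]], angular=[[0,0,0],[0,0,0],[0,0,0],[0,0,0],[0,0,0]], hand=[6,6,6,6,6])

```text
t: 5.05
eef_pos: [0.4901, 0.0423, 0.0677]
ee_rot: [[-0.736, 0.677, 0.0], [0.677, 0.736, 0.0], [-0.0, 0.0, -1.0]]
force: [-0.2, 0.0, 0.2]
finger_gap: 0.0602
grasp_force: 0.0
```

Request:
step_arm(delta_pos=[[0,0,0],[0,0,0],[0,0,0],[0,0,0],[0,0,0]], angular=[[0,0,0],[0,0,0],[0,0,0],[0,0,0],[0,0,0]], hand=[1.5,1.5,1.5,1.5,1.5], force=50)

```text
t: 5.47
eef_pos: [0.4904, 0.0423, 0.0682]
ee_rot: [[-0.735, 0.678, 0.001], [0.678, 0.735, 0.0], [-0.001, 0.001, -1.0]]
force: [-0.5, 0.2, 5.9]
finger_gap: 0.019
grasp_force: 48.6
```

Request:
step_arm(delta_pos=[[-0.1,-1.2,0],[-0.1,-1.2,0],[-0.5,-2.4,0],[-0.5,-2.4,0],[-0.5,-2.4,0]], angular=[[0,0,-6],[0,0,-12],[0,0,-18],[0,0,-24],[0,0,-24]], hand=[1.5,1.5,1.5,1.5,1.5])

```text
t: 5.88
eef_pos: [0.474, 0.0225, 0.0682]
ee_rot: [[-0.949, 0.314, -0.005], [0.314, 0.949, 0.001], [0.005, -0.0, -1.0]]
force: [-7.1, 3.3, 12.6]
finger_gap: 0.0188
grasp_force: 50.1
```

Request:
step_arm(delta_pos=[[-0.1,-1.3,0],[-0.1,-1.3,0],[-0.5,-2.5,0],[-0.5,-2.5,0],[-0.5,-2.5,0]], angular=[[0,0,-6],[0,0,-12],[0,0,-18],[0,0,-24],[0,0,-24]], hand=[1.5,1.5,1.5,1.5,1.5])

```text
t: 6.3
eef_pos: [0.4675, -0.0062, 0.068]
ee_rot: [[-0.995, -0.096, -0.011], [-0.096, 0.995, -0.004], [0.011, -0.003, -1.0]]
force: [-11.6, -1.4, 16.6]
finger_gap: 0.0192
grasp_force: 50.6
```

Request:
step_arm(delta_pos=[[-0.1,-1.3,0],[-0.1,-1.3,0],[-0.5,-2.5,0],[-0.5,-2.5,0],[-0.5,-2.5,0]], angular=[[0,0,-6],[0,0,-12],[0,0,-18],[0,0,-24],[0,0,-24]], hand=[1.5,1.5,1.5,1.5,1.5])

```text
t: 6.72
eef_pos: [0.4751, -0.0334, 0.0678]
ee_rot: [[-0.872, -0.49, -0.011], [-0.49, 0.872, -0.009], [0.014, -0.002, -1.0]]
force: [-9.3, -7.4, 15.1]
finger_gap: 0.0191
grasp_force: 50.5
```

Request:
step_arm(delta_pos=[[0,0,0],[0,0,0],[0,0,0],[0,0,0],[0,0,0]], angular=[[0,0,0],[0,0,0],[0,0,0],[0,0,0],[0,0,0]], hand=[6,6,6,6,6])

```text
t: 7.13
eef_pos: [0.4819, -0.0279, 0.0673]
ee_rot: [[-0.872, -0.49, 0.001], [-0.49, 0.872, 0.0], [-0.001, -0.0, -1.0]]
force: [0.1, 0.1, -0.1]
finger_gap: 0.0599
grasp_force: 0.0
```

Request:
step_arm(delta_pos=[[0,0,-13],[0,0,-13],[0,0,-13],[0,0,-13],[0,0,-13]], angular=[[0,0,0],[0,0,0],[0,0,0],[0,0,0],[0,0,0]], hand=[6,6,6,6,6])

```text
t: 7.55
eef_pos: [0.4833, -0.0281, 0.1997]
ee_rot: [[-0.872, -0.489, 0.006], [-0.489, 0.872, 0.0], [-0.006, -0.003, -1.0]]
force: [-0.7, -0.0, 0.1]
finger_gap: 0.0598
grasp_force: 0.0
```

```bash
python3 - <<'E'
from h import *
s=observe(); plan([]); f=grab_frame('wrist'); P=pts(f,(s['ee_rot'],s['eef_pos'])); save('w2.png',f['color'])
for lo,hi in((.08,.1),(.035,.055)):
    for o in comps(P,(0,0,640,400),lo,hi,200): print(o)
f=grab_frame('top'); P=pts(f)
for o in comps(P,(255,140,370,185),.04,.05): print('top',o)
E
```

```text
t 7.55 at [483.3 -28.1 199.7] psi 119.3 F [-0.7 -0.   0.1] gap 59.8 grip 0.0
(np.int32(421), array([473.8, -33.8]), array([19.3, 19.1], dtype=float32), 179.7, 88)
(np.int32(771), array([ 631.7, -246.6]), array([40.4, 17.4], dtype=float32), 79.3, 83)
(np.int32(2234), array([434. , 206.3]), array([88.3, 22.2], dtype=float32), 171.2, 92)
(np.int32(789), array([ 455.1, -239. ]), array([61.1, 24.8], dtype=float32), 46.0, 45)
(np.int32(1721), array([ 632. , -247.3]), array([61.5, 39.5], dtype=float32), 79.1, 43)
(np.int32(923), array([516.4, -11.2]), array([54.2, 29.4], dtype=float32), 29.9, 39)
(np.int32(1293), array([437.4, 204.1]), array([89.3,  6.5], dtype=float32), 0.5, 45)
(np.int32(608), array([ 598.2, -103.6]), array([45.1, 14.7], dtype=float32), 88.9, 42)
(np.int32(403), array([ 645.9, -110.9]), array([31.2, 16. ], dtype=float32), 86.5, 43)
(np.int32(1547), array([600.3,  36.8]), array([152.9,  15.5], dtype=float32), 89.0, 42)
(np.int32(476), array([647. ,   0.8]), array([61.6, 14.9], dtype=float32), 89.4, 42)
(np.int32(403), array([589.7, 206.1]), array([44.6,  3.9], dtype=float32), 1.5, 45)
top (np.int32(112), array([651. ,  80.2]), array([63.3, 16. ], dtype=float32), 87.2, 44)
top (np.int32(150), array([603.4,  73.2]), array([79.1, 16. ], dtype=float32), 88.7, 45)
```

```bash
python3 - <<'E'
from h import *
print(np.round(observe()['q'],2)); plan([(632.5,-246.6,150,168,5),(632.5,-246.6,65,168,5)])
print('pick->place');
E
```

```text
[ 0.33  0.64 -0.59  2.03  0.59  0.64  1.44]
t 7.65 at [481.  -28.8 196.8] psi 119.3 F [-0.5  0.5  0. ] gap 60.0 grip 0.0
 [-1.3, -13.2, 2.3] wz -24.3 rows>=5 hand 5
 [4.3, -12.6, 2.3] wz -24.3 rows>=5 hand 5
 [0.0, 0.0, 8.5] wz -0.0 rows>=4 hand 5
pick->place
```

```bash
python3 - <<'E'
from h import *
plan([(632.5,-246.6,150,-12,5),(632.5,-246.6,65,-12,5)])
E
```

```text
t 7.65 at [481.  -28.8 196.8] psi 119.3 F [-0.5  0.5  0. ] gap 60.0 grip 0.0
 [-0.5, -5.3, 0.9] wz 26.3 rows>=5 hand 5
 [-2.8, -4.5, 0.9] wz 26.3 rows>=5 hand 5
 [-4.5, -2.8, 0.9] wz 26.3 rows>=5 hand 5
 [-5.3, -0.5, 0.9] wz 26.3 rows>=5 hand 5
 [-5.0, 1.9, 0.9] wz 26.3 rows>=5 hand 5
 [0.0, 0.0, 8.5] wz -0.0 rows>=4 hand 5
```

Request:
step_arm(delta_pos=[[-0.5,-5.3,0.9],[-0.5,-5.3,0.9],[-0.5,-5.3,0.9],[-0.5,-5.3,0.9],[-0.5,-5.3,0.9]], angular=[[0,0,26.3],[0,0,26.3],[0,0,26.3],[0,0,26.3],[0,0,26.3]], hand=[5,5,5,5,5])

```text
t: 8.07
eef_pos: [0.5105, -0.0723, 0.1862]
ee_rot: [[-0.999, -0.051, -0.004], [-0.051, 0.999, -0.001], [0.004, -0.0, -1.0]]
force: [0.5, 0.2, 0.2]
finger_gap: 0.0499
grasp_force: 0.0
```

Request:
step_arm(delta_pos=[[-2.8,-4.5,0.9],[-2.8,-4.5,0.9],[-2.8,-4.5,0.9],[-2.8,-4.5,0.9],[-2.8,-4.5,0.9]], angular=[[0,0,26.3],[0,0,26.3],[0,0,26.3],[0,0,26.3],[0,0,26.3]], hand=[5,5,5,5,5])

```text
t: 8.48
eef_pos: [0.5411, -0.1154, 0.1777]
ee_rot: [[-0.919, 0.394, -0.003], [0.394, 0.919, -0.0], [0.003, -0.002, -1.0]]
force: [0.1, 0.3, 0.2]
finger_gap: 0.0499
grasp_force: 0.0
```

Request:
step_arm(delta_pos=[[-4.5,-2.8,0.9],[-4.5,-2.8,0.9],[-4.5,-2.8,0.9],[-4.5,-2.8,0.9],[-4.5,-2.8,0.9]], angular=[[0,0,26.3],[0,0,26.3],[0,0,26.3],[0,0,26.3],[0,0,26.3]], hand=[5,5,5,5,5])

```text
t: 8.9
eef_pos: [0.5716, -0.1587, 0.1691]
ee_rot: [[-0.65, 0.76, -0.002], [0.76, 0.65, -0.0], [0.002, -0.002, -1.0]]
force: [-0.1, 0.4, 0.0]
finger_gap: 0.0498
grasp_force: 0.0
```

Request:
step_arm(delta_pos=[[-5.3,-0.5,0.9],[-5.3,-0.5,0.9],[-5.3,-0.5,0.9],[-5.3,-0.5,0.9],[-5.3,-0.5,0.9]], angular=[[0,0,26.3],[0,0,26.3],[0,0,26.3],[0,0,26.3],[0,0,26.3]], hand=[5,5,5,5,5])

```text
t: 9.32
eef_pos: [0.6023, -0.2021, 0.1603]
ee_rot: [[-0.248, 0.969, -0.002], [0.969, 0.248, 0.0], [0.001, -0.002, -1.0]]
force: [0.0, 0.2, -0.2]
finger_gap: 0.0501
grasp_force: 0.0
```

Request:
step_arm(delta_pos=[[-5,1.9,0.9],[-5,1.9,0.9],[-5,1.9,0.9],[-5,1.9,0.9],[-5,1.9,0.9]], angular=[[0,0,26.3],[0,0,26.3],[0,0,26.3],[0,0,26.3],[0,0,26.3]], hand=[5,5,5,5,5])

```text
t: 9.73
eef_pos: [0.633, -0.2459, 0.1514]
ee_rot: [[0.207, 0.978, -0.002], [0.978, -0.207, 0.0], [0.0, -0.002, -1.0]]
force: [0.4, 0.7, 0.9]
finger_gap: 0.0497
grasp_force: 0.0
```

```bash
python3 - <<'E'
from h import *
s=observe(); print(np.round(s['q'],2)); f=grab_frame('wrist'); P=pts(f,(s['ee_rot'],s['eef_pos']))
for lo,hi in((.075,.1),(.035,.055)):
    for o in comps(P,(0,0,640,400),lo,hi,200): print(o)
plan([(632.5,-246.6,65,-12,5)])
E
```

```text
[ 0.28  0.87  0.04  1.47 -0.04  0.8   0.13]
(np.int32(1686), array([ 755.2, -156. ]), array([59.9, 14.9], dtype=float32), 130.6, 88)
(np.int32(1408), array([ 806.5, -160.3]), array([38.7,  8.2], dtype=float32), 44.0, 88)
(np.int32(1160), array([ 631.7, -247.3]), array([40.3, 16. ], dtype=float32), 79.5, 82)
(np.int32(1272), array([ 598.2, -105.6]), array([42.3, 14.4], dtype=float32), 89.7, 42)
(np.int32(939), array([ 645.8, -111. ]), array([32.7, 13.9], dtype=float32), 89.2, 43)
(np.int32(855), array([ 755. , -147.4]), array([62.3, 17.2], dtype=float32), 117.5, 46)
(np.int32(754), array([ 814.1, -145.6]), array([31.7,  6.3], dtype=float32), 70.3, 46)
(np.int32(1798), array([ 631.7, -247.4]), array([60.4, 37.1], dtype=float32), 79.8, 43)
(np.int32(1055), array([ 475.8, -246.2]), array([61.6, 25.5], dtype=float32), 99.1, 46)
(np.int32(381), array([ 570.2, -345.9]), array([27.9,  3. ], dtype=float32), 157.6, 45)
t 9.78 at [ 633.  -245.8  151.6] psi -11.8 F [ 0.1  0.1 -0.2] gap 49.7 grip 0.0
 [-0.1, -0.0, 8.7] wz 0.2 rows>=4 hand 5
```

Request:
step_arm(delta_pos=[[-0.2,-0.1,8.7],[-0.2,-0.1,8.7],[-0.2,-0.1,8.7],[-0.2,-0.1,8.7],[-0.2,-0.1,8.7]], angular=[[0,0,-1.3],[0,0,-1.3],[0,0,-1.3],[0,0,-1.3],[0,0,-1.3]], hand=[5,5,5,5,5])

```text
t: 10.2
eef_pos: [0.6329, -0.2484, 0.0666]
ee_rot: [[0.186, 0.982, 0.002], [0.982, -0.186, -0.0], [0.0, 0.002, -1.0]]
force: [-0.4, -0.3, 0.5]
finger_gap: 0.0501
grasp_force: 0.0
```

Request:
step_arm(delta_pos=[[0,0,0],[0,0,0],[0,0,0],[0,0,0],[0,0,0]], angular=[[0,0,0],[0,0,0],[0,0,0],[0,0,0],[0,0,0]], hand=[1.2,1.2,1.2,1.2,1.2], force=50)

```text
t: 10.62
eef_pos: [0.6334, -0.2489, 0.0676]
ee_rot: [[0.188, 0.982, 0.003], [0.982, -0.188, -0.001], [-0.001, 0.004, -1.0]]
force: [-1.3, 0.2, 6.7]
finger_gap: 0.0155
grasp_force: 50.0
```

Request:
step_arm(delta_pos=[[0,0,-9.5],[0,0,-9.5],[0,0,-9.5],[0,0,-9.5],[0,0,-9.5]], angular=[[0,0,0],[0,0,0],[0,0,0],[0,0,0],[0,0,0]], hand=[1.2,1.2,1.2,1.2,1.2])

```text
t: 11.03
eef_pos: [0.6319, -0.2482, 0.1607]
ee_rot: [[0.188, 0.982, 0.001], [0.982, -0.188, -0.0], [0.0, 0.001, -1.0]]
force: [0.1, 1.3, -2.9]
finger_gap: 0.0156
grasp_force: 49.9
```

```bash
python3 - <<'E'
from h import *
plan([(623.5,-6,140,-0.8,1.2),(623.5,-6,79,-0.8,1.2)])
s=observe(); f=grab_frame('wrist'); P=pts(f,(s['ee_rot'],s['eef_pos'])); save('w3.png',f['color'])
for o in comps(P,(0,0,640,400),.09,.25,400): print(o)
E
```

```text
t 11.03 at [ 631.9 -248.2  160.7] psi -10.9 F [ 0.1  1.3 -2.9] gap 15.6 grip 49.9
 [11.8, -2.7, 1.0] wz -5.0 rows>=4 hand 1.2
 [12.0, -1.6, 1.0] wz -5.0 rows>=4 hand 1.2
 [0.0, 0.0, 6.1] wz -0.0 rows>=3 hand 1.2
(np.int32(5408), array([ 776.8, -157.4]), array([82.7, 37.9], dtype=float32), 169.2, 110)
(np.int32(61914), array([ 632.1, -241.6]), array([130.1,  50. ], dtype=float32), 169.5, 223)
```

View pics/w3.png

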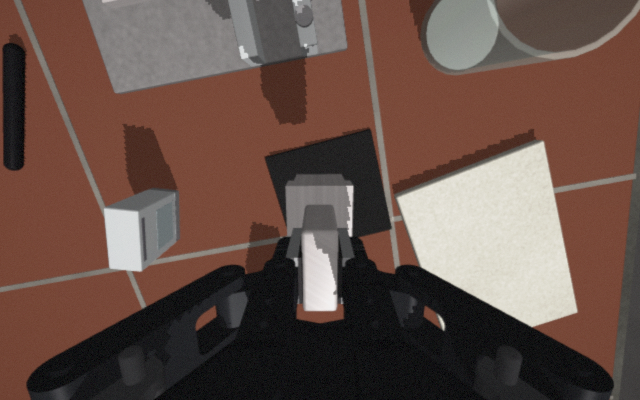

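Request:
step_arm(delta_pos=[[11.8,-2.7,1],[11.8,-2.7,1],[11.8,-2.7,1],[11.8,-2.7,1],[11.8,-2.7,1]], angular=[[0,0,-5],[0,0,-5],[0,0,-5],[0,0,-5],[0,0,-5]], hand=[1.2,1.2,1.2,1.2,1.2])

```text
t: 11.5
eef_pos: [0.6263, -0.1219, 0.1475]
ee_rot: [[0.095, 0.995, -0.005], [0.995, -0.095, 0.004], [0.003, -0.006, -1.0]]
force: [-0.4, -1.2, -2.0]
finger_gap: 0.015
grasp_force: 49.7
```

Request:
step_arm(delta_pos=[[12,-1.6,1],[12,-1.6,1],[12,-1.6,1],[12,-1.6,1],[12,-1.6,1]], angular=[[0,0,-5],[0,0,-5],[0,0,-5],[0,0,-5],[0,0,-5]], hand=[1.2,1.2,1.2,1.2,1.2])

```text
t: 11.92
eef_pos: [0.623, -0.0031, 0.1384]
ee_rot: [[0.01, 1.0, -0.004], [1.0, -0.01, 0.002], [0.002, -0.004, -1.0]]
force: [0.2, -0.7, -2.1]
finger_gap: 0.0152
grasp_force: 49.7
```

Request:
step_arm(delta_pos=[[0,0,1.5],[0,0,1.5],[0,0,1.5],[0,0,1.5],[0,0,1.5]], angular=[[0,0,0],[0,0,0],[0,0,0],[0,0,0],[0,0,0]], hand=[1.2,1.2,1.2,1.2,1.2])

```text
t: 12.33
eef_pos: [0.6244, -0.0076, 0.1255]
ee_rot: [[0.017, 1.0, 0.0], [1.0, -0.017, -0.0], [-0.0, 0.0, -1.0]]
force: [0.1, 0.5, -2.3]
finger_gap: 0.015
grasp_force: 49.5
```

```bash
python3 - <<'E'
from h import *
s=observe(); f=grab_frame('wrist'); P=pts(f,(s['ee_rot'],s['eef_pos'])); save('w4.png',f['color'])
for o in comps(P,(0,0,640,400),.038,.052,200): print(o)
plan([(623.5,-6,79,-0.8,1.2)])
E
```

```text
(np.int32(13326), array([803.2,  83.7]), array([110.2,  79.8], dtype=float32), 99.9, 49)
(np.int32(3282), array([600.2,  40.7]), array([145.9,  14.3], dtype=float32), 89.1, 42)
(np.int32(3325), array([648. ,  40.5]), array([144.7,  14.3], dtype=float32), 89.3, 43)
(np.int32(1743), array([507.8, -15.6]), array([72.5, 29.6], dtype=float32), 28.6, 39)
(np.int32(362), array([785.2, -94.9]), array([37.8,  6.2], dtype=float32), 176.6, 45)
t 12.38 at [624.5  -7.2 125.7] psi -0.9 F [-0.5 -0.6 -2.6] gap 15.4 grip 49.5
 [0.1, -0.1, 4.7] wz -0.1 rows>=3 hand 1.2
```

View pics/w4.png

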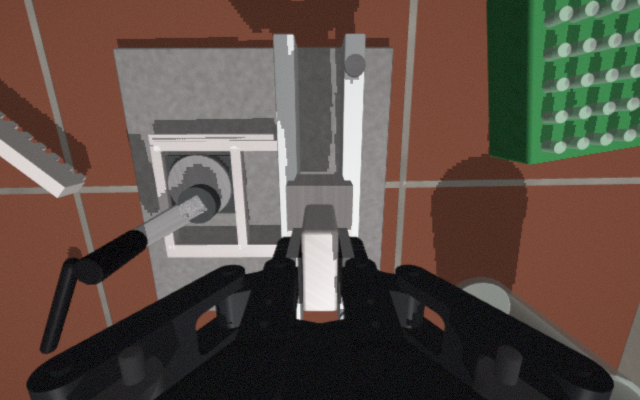

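The gauge hangs upright over the channel, its shoulder at (320,200) centred between the fences (285 and 353). Now lowering it.

Request:
step_arm(delta_pos=[[0,-0.1,1.2],[0,-0.1,2.4],[0,-0.1,3.4],[0,-0.1,4.2],[0,-0.1,4.6]], angular=[[0,0,0],[0,0,0],[0,0,0],[0,0,0],[0,0,0]], hand=[1.2,1.2,1.2,1.2,1.2])

```text
t: 12.8
eef_pos: [0.6234, -0.0063, 0.081]
ee_rot: [[0.016, 1.0, -0.0], [1.0, -0.016, 0.0], [0.0, -0.0, -1.0]]
force: [-9.6, 1.1, 48.9]
finger_gap: 0.0154
grasp_force: 56.9
```

Request:
step_arm(delta_pos=[[0,0,0],[0,0,0],[0,0,0],[0,0,0]], angular=[[0,0,0],[0,0,0],[0,0,0],[0,0,0]], hand=[1.2,1.2,1.2,1.2])

```text
t: 13.13
eef_pos: [0.6231, -0.0063, 0.0814]
ee_rot: [[0.016, 1.0, 0.0], [1.0, -0.016, 0.0], [0.0, 0.0, -1.0]]
force: [-4.8, 0.1, 16.7]
finger_gap: 0.0151
grasp_force: 52.3
```

Request:
step_arm(delta_pos=[[0,0,-0.1],[0,0,-0.1],[0,0,-0.1],[0,0,-0.1],[0,0,-0.1]], angular=[[0,0,0],[0,0,0],[0,0,0],[0,0,0],[0,0,0]], hand=[4.5,4.5,4.5,4.5,4.5])

```text
t: 13.55
eef_pos: [0.6231, -0.0063, 0.0799]
ee_rot: [[0.015, 1.0, -0.0], [1.0, -0.015, 0.0], [0.0, -0.0, -1.0]]
force: [-0.0, -0.1, 0.1]
finger_gap: 0.0452
grasp_force: 0.0
```

Request:
step_arm(delta_pos=[[0,0,-7],[0,0,-7],[0,0,-7],[0,0,-7],[0,0,-7]], angular=[[0,0,0],[0,0,0],[0,0,0],[0,0,0],[0,0,0]], hand=[4.5,4.5,4.5,4.5,4.5])

```text
t: 13.97
eef_pos: [0.6226, -0.0063, 0.1497]
ee_rot: [[0.015, 1.0, -0.001], [1.0, -0.015, 0.0], [0.0, -0.001, -1.0]]
force: [-0.2, 0.5, 0.4]
finger_gap: 0.0451
grasp_force: 0.0
```

```bash
python3 - <<'E'
from h import *
s=observe(); f=grab_frame('wrist'); P=pts(f,(s['ee_rot'],s['eef_pos']))
for lo,hi in((.085,.115),(.05,.066),(.038,.049)):
  for o in comps(P,(0,0,640,400),lo,hi,200): print(lo,o)
plan([])
E
```

```text
0.085 (np.int32(1391), array([622.5,  -4.7]), array([39.9, 15.9], dtype=float32), 89.3, 96)
0.085 (np.int32(576), array([474.6, -33.4]), array([19.5, 19.3], dtype=float32), 28.7, 88)
0.085 (np.int32(410), array([796.6, -91.5]), array([24.8,  3.7], dtype=float32), 162.4, 100)
0.05 (np.int32(1396), array([802.6, 122.6]), array([72.8,  9.9], dtype=float32), 9.1, 59)
0.05 (np.int32(1267), array([804.1, 102. ]), array([69.7,  8.9], dtype=float32), 8.7, 59)
0.05 (np.int32(1179), array([807.8,  81.7]), array([69.3,  8.9], dtype=float32), 9.2, 60)
0.05 (np.int32(1106), array([810.9,  62. ]), array([69.3,  9.8], dtype=float32), 8.1, 59)
0.05 (np.int32(1050), array([813.5,  41.9]), array([69.8,  9.8], dtype=float32), 9.2, 59)
0.05 (np.int32(1990), array([622. ,  -5.2]), array([60.6, 37. ], dtype=float32), 89.2, 56)
0.05 (np.int32(323), array([479.5, -30.4]), array([19.2,  9. ], dtype=float32), 121.8, 58)
0.038 (np.int32(7704), array([805.8,  89.5]), array([120.4,  86.5], dtype=float32), 99.3, 48)
0.038 (np.int32(854), array([818.7, 114.8]), array([53.4, 13.8], dtype=float32), 9.0, 48)
0.038 (np.int32(8710), array([623.3,  -6.9]), array([239.7,  61.9], dtype=float32), 89.2, 43)
0.038 (np.int32(394), array([829.5,  36.5]), array([56. ,  8.3], dtype=float32), 9.0, 48)
0.038 (np.int32(1394), array([508.2, -17.5]), array([74. , 29.5], dtype=float32), 33.2, 39)
t 14.02 at [622.2  -6.2 149.1] psi -0.9 F [ 0.2 -0.7  0.2] gap 45.0 grip 0.0
```

Request:
step_arm(delta_pos=[[0,0,3.4],[0,0,6.8],[0,0,6.8],[0,0,6.8],[0,0,6.8]], angular=[[0,0,0],[0,0,0],[0,0,0],[0,0,0],[0,0,0]], hand=[4.5,4.5,4.5,4.5,4.5])

```text
t: 14.43
eef_pos: [0.6235, -0.0064, 0.0827]
ee_rot: [[0.015, 1.0, 0.0], [1.0, -0.015, -0.0], [-0.0, 0.0, -1.0]]
force: [0.2, 0.3, 0.3]
finger_gap: 0.0451
grasp_force: 0.0
```

Request:
step_arm(delta_pos=[[0,0,0],[0,0,0],[0,0,0],[0,0,0],[0,0,0]], angular=[[0,0,0],[0,0,0],[0,0,0],[0,0,0],[0,0,0]], hand=[1.2,1.2,1.2,1.2,1.2])

```text
t: 14.85
eef_pos: [0.6234, -0.0063, 0.0843]
ee_rot: [[0.015, 1.0, 0.001], [1.0, -0.015, 0.0], [0.0, 0.001, -1.0]]
force: [-2.3, -0.2, 6.0]
finger_gap: 0.0154
grasp_force: 48.8
```

Request:
step_arm(delta_pos=[[0,0,-3],[0,0,-6],[0,0,-7],[0,0,-7],[0,0,-7]], angular=[[0,0,0],[0,0,0],[0,0,0],[0,0,0],[0,0,0]], hand=[1.2,1.2,1.2,1.2,1.2])

```text
t: 15.27
eef_pos: [0.623, -0.0063, 0.1525]
ee_rot: [[0.015, 1.0, 0.001], [1.0, -0.015, 0.0], [0.0, 0.001, -1.0]]
force: [0.1, 0.2, -2.0]
finger_gap: 0.0151
grasp_force: 51.8
```

Request:
step_arm(delta_pos=[[-12.5,0.7,0],[-12.5,0.7,0],[-12.5,0.7,0],[-12.5,0.7,0],[-12.5,0.7,0]], angular=[[0,0,0],[0,0,0],[0,0,0],[0,0,0],[0,0,0]], hand=[1.2,1.2,1.2,1.2,1.2])

```text
t: 15.68
eef_pos: [0.626, -0.1368, 0.1501]
ee_rot: [[0.023, 1.0, -0.004], [1.0, -0.023, -0.003], [-0.003, -0.004, -1.0]]
force: [-0.9, 0.2, -3.3]
finger_gap: 0.0155
grasp_force: 51.8
```

Request:
step_arm(delta_pos=[[-12.4,1.2,0],[-12.4,1.2,0],[-12.4,1.2,0],[-12.4,1.2,0],[-12.4,1.2,0]], angular=[[0,0,0],[0,0,0],[0,0,0],[0,0,0],[0,0,0]], hand=[1.2,1.2,1.2,1.2,1.2])

```text
t: 16.1
eef_pos: [0.6364, -0.2589, 0.1502]
ee_rot: [[0.021, 1.0, -0.003], [1.0, -0.021, -0.001], [-0.001, -0.003, -1.0]]
force: [-0.9, 1.0, -2.0]
finger_gap: 0.0149
grasp_force: 51.9
```

Request:
step_arm(delta_pos=[[0,0,2],[0,0,4],[0,0,6],[0,0,6.5],[0,0,6.5]], angular=[[0,0,0],[0,0,0],[0,0,0],[0,0,0],[0,0,0]], hand=[1.2,1.2,1.2,1.2,1.2])

```text
t: 16.52
eef_pos: [0.6367, -0.2522, 0.0843]
ee_rot: [[0.013, 1.0, -0.006], [1.0, -0.013, 0.004], [0.004, -0.006, -1.0]]
force: [-0.8, 0.3, -2.3]
finger_gap: 0.0154
grasp_force: 51.9
```

```bash
python3 - <<'E'
from h import *
plan([])
E
```

```text
t 16.52 at [ 636.7 -252.2   84.3] psi -0.7 F [-0.8  0.3 -2.3] gap 15.4 grip 51.9
```

Request:
step_arm(delta_pos=[[0,0,0.5],[0,0,1],[0,0,1.3],[0,0,1.5],[0,0,1.5]], angular=[[0,0,0],[0,0,0],[0,0,0],[0,0,0],[0,0,0]], hand=[1.2,1.2,1.2,1.2,1.2])

```text
t: 16.93
eef_pos: [0.6383, -0.2555, 0.0722]
ee_rot: [[0.015, 1.0, -0.0], [1.0, -0.015, 0.0], [0.0, -0.0, -1.0]]
force: [0.0, 0.3, -2.2]
finger_gap: 0.0152
grasp_force: 51.9
```

Request:
step_arm(delta_pos=[[0,0,0.1],[0,0,0.2],[0,0,0.3],[0,0,0.3]], angular=[[0,0,0],[0,0,0],[0,0,0],[0,0,0]], hand=[1.2,1.2,1.2,1.2])

```text
t: 17.27
eef_pos: [0.6388, -0.2558, 0.0708]
ee_rot: [[0.016, 1.0, 0.001], [1.0, -0.016, -0.0], [-0.0, 0.001, -1.0]]
force: [-2.4, 0.5, 5.0]
finger_gap: 0.0152
grasp_force: 53.1
```

Request:
step_arm(delta_pos=[[0,0,0],[0,0,0],[0,0,0],[0,0,0],[0,0,0]], angular=[[0,0,0],[0,0,0],[0,0,0],[0,0,0],[0,0,0]], hand=[4.5,4.5,4.5,4.5,4.5])

```text
t: 17.68
eef_pos: [0.6384, -0.2556, 0.0692]
ee_rot: [[0.015, 1.0, 0.0], [1.0, -0.015, 0.0], [0.0, 0.0, -1.0]]
force: [-1.2, 0.8, 0.5]
finger_gap: 0.0451
grasp_force: 0.0
```

Request:
step_arm(delta_pos=[[0,0,-9],[0,0,-9],[0,0,-9],[0,0,-9],[0,0,-9]], angular=[[0,0,0],[0,0,0],[0,0,0],[0,0,0],[0,0,0]], hand=[5.5,5.5,5.5,5.5,5.5])

```text
t: 18.1
eef_pos: [0.6386, -0.2557, 0.1599]
ee_rot: [[0.015, 1.0, 0.001], [1.0, -0.015, -0.0], [-0.0, 0.001, -1.0]]
force: [-0.8, -0.6, -0.1]
finger_gap: 0.0549
grasp_force: 0.0
```

```bash
python3 - <<'E'
from h import *
s=observe(); f=grab_frame('wrist'); P=pts(f,(s['ee_rot'],s['eef_pos'])); save('w5.png',f['color'])
for lo,hi in((.062,.1),):
  for o in comps(P,(0,0,640,400),lo,hi,200): print(lo,o)
g=grab_frame('top'); Q=pts(g); save('top1.png',g['color'])
for o in comps(Q,(370,130,620,260),.062,.1): print('top',o)
print(np.round(s['q'],2)); plan([(465,-248.5,140,-16,5.5),(465,-248.5,57,-16,5.5)])
E
```

```text
0.062 (np.int32(2751), array([ 756.5, -149.7]), array([71.7, 24.4], dtype=float32), 123.2, 83)
0.062 (np.int32(4252), array([ 811.7, -144.9]), array([62.1, 18.5], dtype=float32), 68.5, 83)
0.062 (np.int32(2725), array([ 463.9, -248.2]), array([56.9, 29.7], dtype=float32), 73.1, 68)
0.062 (np.int32(1142), array([ 638.3, -254.2]), array([40. , 15.7], dtype=float32), 89.5, 82)
top (np.int32(783), array([ 563.9, -614. ]), array([282.9, 137.1], dtype=float32), 26.5, 81)
[ 0.32  0.87 -0.02  1.44  0.02  0.83  0.28]
t 18.2 at [ 637.4 -255.2  158. ] psi -0.9 F [-0.1 -0.8 -0.2] gap 54.8 grip 0.0
 [0.4, -17.2, 1.8] wz 15.1 rows>=5 hand 5.5
 [0.0, 0.0, 8.3] wz -0.0 rows>=4 hand 5.5
```

View pics/w5.png

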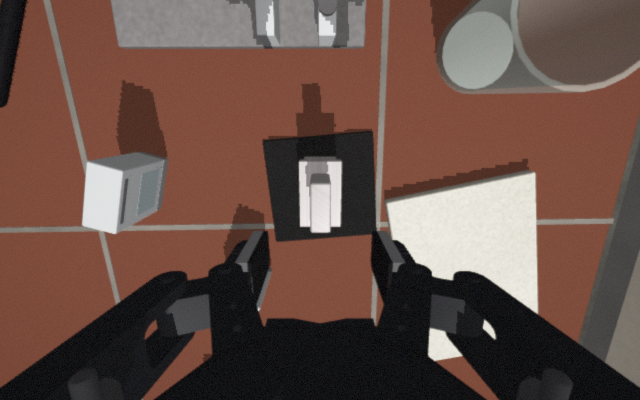

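Request:
step_arm(delta_pos=[[0.4,-17.3,1.8],[0.4,-17.3,1.8],[0.4,-17.3,1.8],[0.4,-17.3,1.8],[0.4,-17.3,1.8]], angular=[[0,0,15.5],[0,0,15.5],[0,0,15.5],[0,0,15.5],[0,0,15.5]], hand=[5.5,5.5,5.5,5.5,5.5])

```text
t: 18.62
eef_pos: [0.4534, -0.2476, 0.1391]
ee_rot: [[0.286, 0.958, -0.017], [0.958, -0.286, 0.005], [-0.0, -0.017, -1.0]]
force: [-0.5, -0.1, 0.8]
finger_gap: 0.0552
grasp_force: 0.0
```

Request:
step_arm(delta_pos=[[0,0,0],[0,0,0]], angular=[[0,0,0],[0,0,0]], hand=[5.5,5.5])

```text
t: 18.78
eef_pos: [0.4653, -0.2489, 0.1406]
ee_rot: [[0.282, 0.959, -0.001], [0.959, -0.282, 0.001], [0.0, -0.001, -1.0]]
force: [1.1, 0.3, 0.7]
finger_gap: 0.0555
grasp_force: 0.0
```

```bash
python3 - <<'E'
from h import *
s=observe(); f=grab_frame('wrist'); P=pts(f,(s['ee_rot'],s['eef_pos']))
for o in comps(P,(0,0,640,400),.062,.08,200): print(o)
plan([(464,-248.2,57,-16.5,5.5)])
E
```

```text
(np.int32(1288), array([ 631.5, -252.2]), array([41.8, 14.2], dtype=float32), 71.3, 72)
(np.int32(2778), array([ 463.4, -247.9]), array([56.3, 28.5], dtype=float32), 72.8, 68)
t 18.83 at [ 466.7 -248.9  140.8] psi -16.3 F [0.2 0.4 0.6] gap 55.3 grip 0.0
 [-0.0, -0.3, 8.4] wz 0.2 rows>=4 hand 5.5
```

Request:
step_arm(delta_pos=[[0.1,-0.2,4],[0.1,-0.2,8.4],[0.1,-0.2,8.4],[0.1,-0.2,8.4],[0.1,-0.2,8.4]], angular=[[0,0,0.8],[0,0,0.8],[0,0,0.8],[0,0,0.8],[0,0,0.8]], hand=[5.5,5.5,5.5,5.5,5.5])

```text
t: 19.25
eef_pos: [0.4653, -0.2477, 0.0583]
ee_rot: [[0.295, 0.956, 0.002], [0.956, -0.295, -0.001], [-0.0, 0.002, -1.0]]
force: [0.0, -1.2, -0.8]
finger_gap: 0.055
grasp_force: 0.0
```

Request:
step_arm(delta_pos=[[0,0,0],[0,0,0],[0,0,0],[0,0,0],[0,0,0]], angular=[[0,0,0],[0,0,0],[0,0,0],[0,0,0],[0,0,0]], hand=[2.2,2.2,2.2,2.2,2.2], force=40)

```text
t: 19.67
eef_pos: [0.4652, -0.2481, 0.0598]
ee_rot: [[0.295, 0.955, 0.004], [0.955, -0.295, -0.002], [-0.0, 0.004, -1.0]]
force: [-0.4, 0.1, 7.2]
finger_gap: 0.0274
grasp_force: 40.0
```

Request:
step_arm(delta_pos=[[0,0,-4],[0,0,-8],[0,0,-9],[0,0,-9],[0,0,-9]], angular=[[0,0,0],[0,0,0],[0,0,0],[0,0,0],[0,0,0]], hand=[2.2,2.2,2.2,2.2,2.2])

```text
t: 20.08
eef_pos: [0.4641, -0.2474, 0.1483]
ee_rot: [[0.295, 0.955, 0.002], [0.955, -0.295, -0.001], [-0.0, 0.002, -1.0]]
force: [-1.0, -0.2, -3.4]
finger_gap: 0.0274
grasp_force: 41.4
```

```bash
python3 - <<'E'
from h import *
plan([(622.6,-77,135,-0.8,2.2)])
E
```

```text
t 20.08 at [ 464.1 -247.4  148.3] psi -17.2 F [-1.  -0.2 -3.4] gap 27.4 grip 41.4
 [10.5, 5.1, 0.7] wz -8.2 rows>=4 hand 2.2
 [9.7, 6.5, 0.7] wz -8.2 rows>=4 hand 2.2
```

Request:
step_arm(delta_pos=[[10.5,5.1,0.7],[10.5,5.1,0.7],[10.5,5.1,0.7],[10.5,5.1,0.7],[10.5,5.1,0.7]], angular=[[0,0,-8.2],[0,0,-8.2],[0,0,-8.2],[0,0,-8.2],[0,0,-8.2]], hand=[2.2,2.2,2.2,2.2,2.2])

```text
t: 20.5
eef_pos: [0.544, -0.1586, 0.1383]
ee_rot: [[0.151, 0.989, -0.002], [0.989, -0.151, 0.003], [0.002, -0.002, -1.0]]
force: [-1.4, 0.2, -1.9]
finger_gap: 0.0273
grasp_force: 40.9
```

Request:
step_arm(delta_pos=[[9.7,6.5,0.7],[9.7,6.5,0.7],[9.7,6.5,0.7],[9.7,6.5,0.7],[9.7,6.5,0.7]], angular=[[0,0,-8.2],[0,0,-8.2],[0,0,-8.2],[0,0,-8.2],[0,0,-8.2]], hand=[2.2,2.2,2.2,2.2,2.2])

```text
t: 20.92
eef_pos: [0.6224, -0.0746, 0.1315]
ee_rot: [[0.011, 1.0, -0.003], [1.0, -0.011, 0.001], [0.001, -0.003, -1.0]]
force: [-0.3, -1.7, -3.1]
finger_gap: 0.0271
grasp_force: 41.1
```

Request:
step_arm(delta_pos=[[0,0,1.8],[0,0,1.8],[0,0,1.8],[0,0,1.8],[0,0,1.8]], angular=[[0,0,0],[0,0,0],[0,0,0],[0,0,0],[0,0,0]], hand=[2.2,2.2,2.2,2.2,2.2])

```text
t: 21.33
eef_pos: [0.6226, -0.0776, 0.1158]
ee_rot: [[0.015, 1.0, 0.0], [1.0, -0.015, -0.0], [-0.0, 0.0, -1.0]]
force: [0.6, -0.2, -2.6]
finger_gap: 0.0276
grasp_force: 41.1
```

```bash
python3 - <<'E'
from h import *
s=observe(); f=grab_frame('wrist'); P=pts(f,(s['ee_rot'],s['eef_pos']))
for o in comps(P,(0,0,640,400),.038,.049,600): print(o)
plan([(622.6,-77,69,-0.8,2.2)])
E
```

```text
(np.int32(4467), array([599.4, -15.6]), array([151.9,  14.3], dtype=float32), 89.3, 42)
(np.int32(4580), array([647.1, -17.3]), array([155. ,  14.4], dtype=float32), 89.2, 42)
(np.int32(2949), array([797. ,  45.1]), array([55.6, 35.5], dtype=float32), 9.1, 48)
(np.int32(2284), array([505. , -14.8]), array([77.5, 29.7], dtype=float32), 23.6, 39)
(np.int32(811), array([ 762. , -112.5]), array([70.8, 23.1], dtype=float32), 46.7, 44)
t 21.38 at [622.9 -77.3 115.9] psi -0.8 F [-0.6 -0.7 -2.3] gap 27.1 grip 41.1
 [0.0, -0.0, 4.7] wz -0.0 rows>=3 hand 2.2
```

Request:
step_arm(delta_pos=[[0,0,1.2],[0,0,2.4],[0,0,3.4],[0,0,4.2],[0,0,4.6]], angular=[[0,0,0],[0,0,0],[0,0,0],[0,0,0],[0,0,0]], hand=[2.2,2.2,2.2,2.2,2.2])

```text
t: 21.8
eef_pos: [0.6214, -0.0762, 0.0696]
ee_rot: [[0.014, 1.0, -0.004], [1.0, -0.014, 0.0], [0.0, -0.004, -1.0]]
force: [-13.3, 2.1, 45.2]
finger_gap: 0.0273
grasp_force: 47.4
```

Request:
step_arm(delta_pos=[[0,0,0.1],[0,0,0.1],[0,0,0.1]], angular=[[0,0,0],[0,0,0],[0,0,0]], hand=[2.2,2.2,2.2])

```text
t: 22.05
eef_pos: [0.6214, -0.0762, 0.0697]
ee_rot: [[0.014, 1.0, -0.003], [1.0, -0.014, 0.0], [0.0, -0.003, -1.0]]
force: [-7.0, 2.4, 17.1]
finger_gap: 0.0274
grasp_force: 43.8
```

Request:
step_arm(delta_pos=[[0,0,-0.2],[0,0,-0.2],[0,0,-0.2],[0,0,-0.2],[0,0,-0.2]], angular=[[0,0,0],[0,0,0],[0,0,0],[0,0,0],[0,0,0]], hand=[5.5,5.5,5.5,5.5,5.5])

```text
t: 22.47
eef_pos: [0.6229, -0.0765, 0.0698]
ee_rot: [[0.014, 1.0, -0.0], [1.0, -0.014, 0.0], [0.0, -0.0, -1.0]]
force: [0.3, 0.7, 0.4]
finger_gap: 0.0552
grasp_force: 0.0
```

Request:
step_arm(delta_pos=[[0,0,-8],[0,0,-8],[0,0,-8],[0,0,-8],[0,0,-8]], angular=[[0,0,0],[0,0,0],[0,0,0],[0,0,0],[0,0,0]], hand=[5.5,5.5,5.5,5.5,5.5])

```text
t: 22.88
eef_pos: [0.6226, -0.0764, 0.15]
ee_rot: [[0.014, 1.0, -0.0], [1.0, -0.014, 0.0], [0.0, -0.0, -1.0]]
force: [-0.5, 0.4, 0.0]
finger_gap: 0.0551
grasp_force: 0.0
```

```bash
python3 - <<'E'
from h import *
s=observe(); f=grab_frame('wrist'); P=pts(f,(s['ee_rot'],s['eef_pos']))
for o in comps(P,(0,0,640,400),.062,.087,200): print(o)
g=grab_frame('top'); Q=pts(g)
for o in comps(Q,(425,170,490,210),.062,.08): print('top',o)
plan([(559,-371,150,-23.2,5.5)])
E
```

```text
(np.int32(684), array([478.8, -32.8]), array([19.9, 11.7], dtype=float32), 102.1, 76)
(np.int32(2843), array([620.3, -76. ]), array([55.6, 28.4], dtype=float32), 88.9, 78)
(np.int32(1564), array([ 763.4, -105.8]), array([67.8, 19.9], dtype=float32), 37.8, 75)
(np.int32(2260), array([ 812.7, -139.9]), array([60.8, 18.6], dtype=float32), 74.0, 76)
top (np.int32(243), array([ 561.5, -370.8]), array([56.8, 30.2], dtype=float32), 68.1, 71)
t 22.98 at [621.8 -76.3 148.9] psi -0.8 F [ 1.   0.1 -0.8] gap 54.7 grip 0.0
 [-14.8, -2.9, -0.1] wz 11.2 rows>=5 hand 5.5
 [-15.1, -0.0, -0.1] wz 11.2 rows>=5 hand 5.5
```

Request:
step_arm(delta_pos=[[-14.8,-2.9,0],[-14.8,-2.9,0],[-14.8,-2.9,0],[-14.8,-2.9,0],[-14.8,-2.9,0]], angular=[[0,0,11.2],[0,0,11.2],[0,0,11.2],[0,0,11.2],[0,0,11.2]], hand=[5.5,5.5,5.5,5.5,5.5])

```text
t: 23.4
eef_pos: [0.5878, -0.234, 0.149]
ee_rot: [[0.219, 0.976, -0.004], [0.976, -0.219, -0.007], [-0.007, -0.003, -1.0]]
force: [-0.2, -0.7, 0.6]
finger_gap: 0.0549
grasp_force: 0.0
```

Request:
step_arm(delta_pos=[[-15.1,0,0],[-15.1,0,0],[-15.1,0,0],[-15.1,0,0],[-15.1,0,0]], angular=[[0,0,11.2],[0,0,11.2],[0,0,11.2],[0,0,11.2],[0,0,11.2]], hand=[5.5,5.5,5.5,5.5,5.5])

```text
t: 23.82
eef_pos: [0.5556, -0.3809, 0.149]
ee_rot: [[0.403, 0.915, -0.004], [0.915, -0.403, -0.006], [-0.007, -0.001, -1.0]]
force: [-0.7, -1.3, 0.1]
finger_gap: 0.0547
grasp_force: 0.0
```

Request:
step_arm(delta_pos=[[0,0,0],[0,0,0],[0,0,0]], angular=[[0,0,0],[0,0,0],[0,0,0]], hand=[5.5,5.5,5.5])

```text
t: 24.07
eef_pos: [0.5613, -0.369, 0.1494]
ee_rot: [[0.391, 0.92, -0.001], [0.92, -0.391, 0.003], [0.002, -0.002, -1.0]]
force: [0.7, 0.5, 0.4]
finger_gap: 0.0552
grasp_force: 0.0
```

```bash
python3 - <<'E'
from h import *
s=observe(); f=grab_frame('wrist'); P=pts(f,(s['ee_rot'],s['eef_pos']))
for o in comps(P,(0,0,640,400),.062,.08,200): print(o)
o=[o for o in comps(P,(0,0,640,400),.062,.08,200) if abs(o[2][0]-56)<4][0]
plan([(*o[1],57,o[3]-90,5.5)])
E
```

```text
(np.int32(403), array([ 631.7, -262.5]), array([32.5, 13.2], dtype=float32), 116.8, 71)
(np.int32(2548), array([ 559.5, -371.4]), array([56.4, 28.5], dtype=float32), 67.4, 68)
t 24.12 at [ 561.5 -369.1  149.6] psi -23.0 F [ 0.3 -0.4  0.4] gap 55.0 grip 0.0
 [-0.3, -0.1, 9.3] wz -0.4 rows>=4 hand 5.5
```

Request:
step_arm(delta_pos=[[-0.2,-0.1,4],[-0.2,-0.1,8],[-0.2,-0.1,9.3],[-0.2,-0.1,9.3],[-0.2,-0.1,9.3]], angular=[[0,0,0],[0,0,0],[0,0,0],[0,0,0],[0,0,0]], hand=[5.5,5.5,5.5,5.5,5.5])

```text
t: 24.53
eef_pos: [0.5593, -0.3724, 0.0574]
ee_rot: [[0.393, 0.92, -0.0], [0.92, -0.393, 0.001], [0.001, -0.001, -1.0]]
force: [0.2, -0.4, 1.1]
finger_gap: 0.0549
grasp_force: 0.0
```

Request:
step_arm(delta_pos=[[0,0,0],[0,0,0],[0,0,0],[0,0,0],[0,0,0]], angular=[[0,0,0],[0,0,0],[0,0,0],[0,0,0],[0,0,0]], hand=[2.2,2.2,2.2,2.2,2.2])

```text
t: 24.95
eef_pos: [0.5602, -0.374, 0.0598]
ee_rot: [[0.394, 0.919, 0.003], [0.919, -0.394, -0.002], [-0.0, 0.004, -1.0]]
force: [-0.7, 0.2, 5.4]
finger_gap: 0.0273
grasp_force: 39.9
```

Request:
step_arm(delta_pos=[[0,0,-4],[0,0,-8],[0,0,-10.5],[0,0,-10.5],[0,0,-10.5]], angular=[[0,0,0],[0,0,0],[0,0,0],[0,0,0],[0,0,0]], hand=[2.2,2.2,2.2,2.2,2.2])

```text
t: 25.37
eef_pos: [0.5597, -0.3739, 0.1645]
ee_rot: [[0.394, 0.919, 0.004], [0.919, -0.394, -0.002], [-0.001, 0.004, -1.0]]
force: [-0.3, -0.3, -3.3]
finger_gap: 0.0274
grasp_force: 40.9
```

```bash
python3 - <<'E'
from h import *
plan([(624.2,57,160,-0.8,2.2),(624.2,57,117,-0.8,2.2)])
E
```

```text
t 25.37 at [ 559.7 -373.9  164.5] psi -23.2 F [-0.3 -0.3 -3.3] gap 27.4 grip 40.9
 [14.0, -3.7, 0.2] wz -7.5 rows>=5 hand 2.2
 [14.4, -1.8, 0.2] wz -7.5 rows>=5 hand 2.2
 [14.5, 0.1, 0.2] wz -7.5 rows>=5 hand 2.2
 [0.0, 0.0, 4.3] wz -0.0 rows>=3 hand 2.2
```

Request:
step_arm(delta_pos=[[14,-3.7,0.2],[14,-3.7,0.2],[14,-3.7,0.2],[14,-3.7,0.2],[14,-3.7,0.2]], angular=[[0,0,-7.5],[0,0,-7.5],[0,0,-7.5],[0,0,-7.5],[0,0,-7.5]], hand=[2.2,2.2,2.2,2.2,2.2])

```text
t: 25.78
eef_pos: [0.5804, -0.2199, 0.158]
ee_rot: [[0.26, 0.966, -0.004], [0.966, -0.26, 0.009], [0.007, -0.006, -1.0]]
force: [1.2, 0.3, -3.0]
finger_gap: 0.0275
grasp_force: 40.4
```

Request:
step_arm(delta_pos=[[14.4,-1.8,0.2],[14.4,-1.8,0.2],[14.4,-1.8,0.2],[14.4,-1.8,0.2],[14.4,-1.8,0.2]], angular=[[0,0,-7.5],[0,0,-7.5],[0,0,-7.5],[0,0,-7.5],[0,0,-7.5]], hand=[2.2,2.2,2.2,2.2,2.2])

```text
t: 26.2
eef_pos: [0.6014, -0.0772, 0.1564]
ee_rot: [[0.132, 0.991, -0.003], [0.991, -0.132, 0.007], [0.006, -0.004, -1.0]]
force: [0.8, 0.3, -2.8]
finger_gap: 0.0276
grasp_force: 40.3
```

Request:
step_arm(delta_pos=[[14.5,0.1,0.2],[14.5,0.1,0.2],[14.5,0.1,0.2],[14.5,0.1,0.2],[14.5,0.1,0.2]], angular=[[0,0,-7.5],[0,0,-7.5],[0,0,-7.5],[0,0,-7.5],[0,0,-7.5]], hand=[2.2,2.2,2.2,2.2,2.2])

```text
t: 26.62
eef_pos: [0.6224, 0.0657, 0.1545]
ee_rot: [[0.002, 1.0, -0.002], [1.0, -0.002, 0.006], [0.006, -0.002, -1.0]]
force: [-0.2, 0.9, -1.8]
finger_gap: 0.0271
grasp_force: 40.2
```

Request:
step_arm(delta_pos=[[0,0,4.3],[0,0,4.3],[0,0,4.3],[0,0,4.3],[0,0,4.3]], angular=[[0,0,0],[0,0,0],[0,0,0],[0,0,0],[0,0,0]], hand=[2.2,2.2,2.2,2.2,2.2])

```text
t: 27.03
eef_pos: [0.6241, 0.056, 0.1145]
ee_rot: [[0.013, 1.0, 0.002], [1.0, -0.013, -0.0], [-0.0, 0.002, -1.0]]
force: [-0.0, -0.9, -2.3]
finger_gap: 0.027
grasp_force: 40.9
```

```bash
python3 - <<'E'
from h import *
s=observe(); f=grab_frame('wrist'); P=pts(f,(s['ee_rot'],s['eef_pos']))
for o in comps(P,(0,0,640,400),.038,.049,600): print(o)
plan([(624.2,57,69.3,-0.8,2.2)])
E
```

```text
(np.int32(8459), array([804.2,  92. ]), array([124.5,  83.9], dtype=float32), 99.4, 48)
(np.int32(1334), array([799.7, 130.8]), array([61.8, 14.1], dtype=float32), 9.6, 48)
(np.int32(1500), array([600.8,  77.8]), array([71.2, 14.2], dtype=float32), 89.3, 42)
(np.int32(1679), array([648.4,  75.9]), array([73.8, 14.2], dtype=float32), 89.2, 43)
(np.int32(626), array([823.7,  72.2]), array([48. , 15.9], dtype=float32), 12.7, 48)
t 27.08 at [624.3  56.3 114.8] psi -0.7 F [ 0.4 -0.8 -2.5] gap 27.5 grip 40.9
 [0.1, -0.0, 4.6] wz 0.1 rows>=3 hand 2.2
```

Request:
step_arm(delta_pos=[[0,0,1.2],[0,0,2.4],[0,0,3.4],[0,0,4.2],[0,0,4.5]], angular=[[0,0,0],[0,0,0],[0,0,0],[0,0,0],[0,0,0]], hand=[2.2,2.2,2.2,2.2,2.2])

```text
t: 27.5
eef_pos: [0.6225, 0.0569, 0.0692]
ee_rot: [[0.012, 1.0, -0.002], [1.0, -0.012, -0.0], [-0.0, -0.002, -1.0]]
force: [-10.1, -0.8, 40.4]
finger_gap: 0.0275
grasp_force: 47.1
```

Request:
step_arm(delta_pos=[[0,0,0.1],[0,0,0.1],[0,0,0.1]], angular=[[0,0,0],[0,0,0],[0,0,0]], hand=[2.2,2.2,2.2])

```text
t: 27.75
eef_pos: [0.6225, 0.0569, 0.0692]
ee_rot: [[0.012, 1.0, -0.001], [1.0, -0.012, 0.0], [0.0, -0.001, -1.0]]
force: [-5.0, -0.3, 18.0]
finger_gap: 0.0274
grasp_force: 44.4
```

Request:
step_arm(delta_pos=[[0,0,-0.2],[0,0,-0.2],[0,0,-0.2],[0,0,-0.2],[0,0,-0.2]], angular=[[0,0,0],[0,0,0],[0,0,0],[0,0,0],[0,0,0]], hand=[5.5,5.5,5.5,5.5,5.5])

```text
t: 28.17
eef_pos: [0.623, 0.0569, 0.0688]
ee_rot: [[0.012, 1.0, -0.001], [1.0, -0.012, 0.0], [-0.0, -0.001, -1.0]]
force: [0.4, 0.4, -0.4]
finger_gap: 0.0551
grasp_force: 0.0
```

Request:
step_arm(delta_pos=[[0,0,-13],[0,0,-13],[0,0,-13],[0,0,-13],[0,0,-13]], angular=[[0,0,0],[0,0,0],[0,0,0],[0,0,0],[0,0,0]], hand=[5.5,5.5,5.5,5.5,5.5])

```text
t: 28.58
eef_pos: [0.6254, 0.057, 0.2025]
ee_rot: [[0.012, 1.0, 0.007], [1.0, -0.012, 0.001], [0.001, 0.007, -1.0]]
force: [-0.6, -0.2, -1.5]
finger_gap: 0.055
grasp_force: 0.0
```

```bash
python3 - <<'E'
from h import *
s=observe(); f=grab_frame('wrist'); P=pts(f,(s['ee_rot'],s['eef_pos']))
for o in comps(P,(0,0,640,400),.062,.087,200): print(o)
g=grab_frame('scene'); save('scene1.png',g['color'])
plan([(357,296,230,-1,4.5),(357,296,160,-1,4.5)])
E
```

```text
(np.int32(2535), array([474.4, 206. ]), array([157.3,   8.9], dtype=float32), 5.5, 75)
(np.int32(2114), array([639.2, 213.9]), array([149.8,  13.5], dtype=float32), 2.7, 72)
(np.int32(1858), array([621.6,  59.5]), array([55.8, 28.4], dtype=float32), 88.5, 78)
(np.int32(963), array([620.4, -64.3]), array([33.8, 27.5], dtype=float32), 89.5, 78)
(np.int32(372), array([ 748.1, -111.9]), array([32.6,  5.2], dtype=float32), 58.5, 77)
(np.int32(386), array([ 794.8, -167.6]), array([26.3,  6.1], dtype=float32), 17.3, 73)
t 28.68 at [622.4  56.9 198.4] psi -0.7 F [-0.2  0.2 -1.5] gap 54.7 grip 0.0
 [7.9, -8.9, -1.1] wz 0.1 rows>=4 hand 4.5
 [7.8, -9.0, -1.1] wz 0.1 rows>=4 hand 4.5
 [7.8, -9.0, -1.1] wz 0.1 rows>=4 hand 4.5
 [0.0, 0.0, 7.0] wz -0.0 rows>=3 hand 4.5
```

View pics/scene1.png

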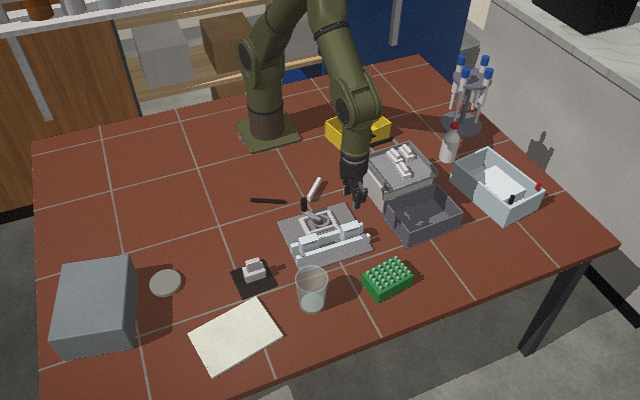

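Request:
step_arm(delta_pos=[[7.9,-8.8,-1.1],[7.9,-8.8,-1.1],[7.9,-8.8,-1.1],[7.9,-8.8,-1.1],[7.9,-8.8,-1.1]], angular=[[0,0,0],[0,0,0],[0,0,0],[0,0,0],[0,0,0]], hand=[4.5,4.5,4.5,4.5,4.5])

```text
t: 29.1
eef_pos: [0.5332, 0.139, 0.2085]
ee_rot: [[0.007, 1.0, -0.005], [1.0, -0.007, -0.0], [-0.0, -0.005, -1.0]]
force: [0.6, -0.1, 0.1]
finger_gap: 0.0449
grasp_force: 0.0
```

Request:
step_arm(delta_pos=[[7.8,-8.8,-1.1],[7.8,-8.8,-1.1],[7.8,-8.8,-1.1],[7.8,-8.8,-1.1],[7.8,-8.8,-1.1]], angular=[[0,0,-1],[0,0,-1],[0,0,-1],[0,0,-1],[0,0,-1]], hand=[4.5,4.5,4.5,4.5,4.5])

```text
t: 29.52
eef_pos: [0.4481, 0.2166, 0.2203]
ee_rot: [[-0.009, 1.0, -0.002], [1.0, 0.009, -0.001], [-0.001, -0.002, -1.0]]
force: [0.5, -0.5, 0.4]
finger_gap: 0.0451
grasp_force: 0.0
```

Request:
step_arm(delta_pos=[[7.8,-8.8,-1.1],[7.8,-8.8,-1.1],[7.8,-8.8,-1.1],[7.8,-8.8,-1.1],[7.8,-8.8,-1.1]], angular=[[0,0,-1],[0,0,-1],[0,0,-1],[0,0,-1],[0,0,-1]], hand=[4.5,4.5,4.5,4.5,4.5])

```text
t: 29.93
eef_pos: [0.3609, 0.2937, 0.2317]
ee_rot: [[-0.025, 1.0, 0.0], [1.0, 0.025, -0.001], [-0.001, 0.0, -1.0]]
force: [-0.0, -0.8, 0.6]
finger_gap: 0.0446
grasp_force: 0.0
```

Request:
step_arm(delta_pos=[[0,0,0],[0,0,0],[0,0,0]], angular=[[0,0,0],[0,0,0],[0,0,0]], hand=[4.5,4.5,4.5])

```text
t: 30.18
eef_pos: [0.3623, 0.2918, 0.232]
ee_rot: [[-0.019, 1.0, 0.001], [1.0, 0.019, -0.001], [-0.001, 0.0, -1.0]]
force: [-0.4, 0.4, -0.2]
finger_gap: 0.0453
grasp_force: 0.0
```

```bash
python3 - <<'E'
from h import *
s=observe(); f=grab_frame('wrist'); P=pts(f,(s['ee_rot'],s['eef_pos'])); save('w6.png',f['color'])
hsv=cv2.cvtColor(f['color'],cv2.COLOR_RGB2HSV)
for lo,hi in((.12,.142),):
    for o in comps(P,(0,0,640,400),lo,hi,200): print(lo,o)
m=(f['color'].max(-1)<60)&(P[...,2]>.115)&(P[...,2]<.142); q=P[m]; r=cv2.minAreaRect((q[:,:2]*1000).astype(np.float32)); print('bar',len(q),r,np.median(q,0))
print(np.round(s['q'],2)); plan([])
E
```

```text
0.12 (np.int32(5718), array([431.2, 341.9]), array([251.5, 137.1], dtype=float32), 50.4, 131)
0.12 (np.int32(1825), array([434.9, 352.3]), array([60.4, 27.8], dtype=float32), 1.0, 130)
0.12 (np.int32(1686), array([437.6, 305.1]), array([60.4, 28.4], dtype=float32), 6.3, 130)
0.12 (np.int32(1776), array([508.3, 298.1]), array([60.8, 28.2], dtype=float32), 176.0, 130)
0.12 (np.int32(665), array([541.7, 214. ]), array([58.4,  5.7], dtype=float32), 2.9, 129)
bar 2628 ((433.9815673828125, 256.1116638183594), (130.44076538085938, 250.88853454589844), 46.209808349609375) [0.3573908  0.28877314 0.12967122]
[-0.85  0.52  0.1   2.06 -0.09  0.57 -0.66]
t 30.23 at [362.  292.1 232.1] psi 1.1 F [-0.9 -0.4  0. ] gap 45.1 grip 0.0
```

View pics/w6.png

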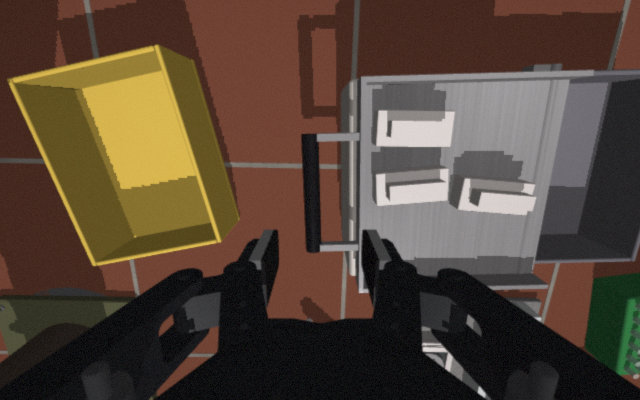

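Wrist view: the black bar is at (311,193), with three clamps on the tray at (415,128), (412,187) and (497,195). The yellow tub at left is the look-alike.

```bash
python3 - <<'E'
from h import *
s=observe(); f=grab_frame('wrist'); P=pts(f,(s['ee_rot'],s['eef_pos']))
for o in comps(P,(298,130,322,256),.115,.142,100): print('bar',o)
b=[o for o in comps(P,(298,130,322,256),.115,.142,100)][0]
m=P[137:145,322:334]; 
plan([(b[1][0],b[1][1],125,b[3]-90,4.5)])
hx,hy=b[1][0]+200,b[1][1]
for th in(.2,.4,.6,.8,1.0,1.15): print(th,np.round([200-200*np.cos(th)+18*np.sin(th),18*np.cos(th)+200*np.sin(th)-18],1))
E
```

```text
bar (np.int32(1971), array([354.5, 295.5]), array([102.4,  16.1], dtype=float32), 91.4, 130)
t 30.28 at [361.7 292.4 232.1] psi 1.1 F [ 0.2 -0.3 -0.9] gap 44.8 grip 0.0
 [0.3, -0.7, 10.7] wz -0.3 rows>=4 hand 4.5
0.2 [ 7.6 39.4]
0.4 [22.8 76.5]
0.6 [ 45.1 109.8]
0.8 [ 73.6 138. ]
1.0 [107.1 160. ]
1.15 [134.7 171.9]
```

Request:
step_arm(delta_pos=[[0.3,-0.6,4],[0.3,-0.6,8],[0.3,-0.6,10.7],[0.3,-0.6,10.7],[0.3,-0.6,10.7]], angular=[[0,0,-0.3],[0,0,-0.3],[0,0,-0.3],[0,0,-0.3],[0,0,-0.3]], hand=[4.5,4.5,4.5,4.5,4.5])

```text
t: 30.7
eef_pos: [0.3544, 0.2954, 0.1246]
ee_rot: [[-0.027, 1.0, -0.002], [1.0, 0.027, -0.002], [-0.002, -0.002, -1.0]]
force: [0.1, 0.3, 0.5]
finger_gap: 0.0451
grasp_force: 0.0
```

Request:
step_arm(delta_pos=[[0,0,0],[0,0,0],[0,0,0],[0,0,0],[0,0,0]], angular=[[0,0,0],[0,0,0],[0,0,0],[0,0,0],[0,0,0]], hand=[0.8,0.8,0.8,0.8,0.8], force=50)

```text
t: 31.12
eef_pos: [0.3552, 0.297, 0.1271]
ee_rot: [[-0.029, 1.0, 0.002], [1.0, 0.029, 0.002], [0.002, 0.003, -1.0]]
force: [0.1, -1.2, 5.2]
finger_gap: 0.0121
grasp_force: 48.6
```

Request:
step_arm(delta_pos=[[0,0.3,-2],[0,0.8,-3.9],[0,1.4,-5.8],[0,2.3,-7.7],[0,3.3,-9.4]], angular=[[0,0,0],[0,0,0],[0,0,0],[0,0,0],[0,0,0]], hand=[0.8,0.8,0.8,0.8,0.8], force=60)

```text
t: 31.53
eef_pos: [0.3866, 0.2984, 0.2214]
ee_rot: [[-0.03, 1.0, -0.0], [1.0, 0.03, 0.002], [0.002, -0.0, -1.0]]
force: [0.3, 3.9, -7.4]
finger_gap: 0.0119
grasp_force: 58.3
```

```bash
python3 - <<'E'
from h import *
plan([]); print(observe()['moment'])
E
```

```text
t 31.53 at [386.6 298.4 221.4] psi 1.7 F [ 0.3  3.9 -7.4] gap 11.9 grip 58.3
[0.8068861  0.24423075 0.1554955 ]
```

Following the arc well, with low forces. Continuing.

Request:
step_arm(delta_pos=[[0,1.2,-1.6],[0,2.6,-3.1],[0,4.1,-4.4],[0,5.7,-5.6],[0,7.4,-6.6]], angular=[[0,0,0],[0,0,0],[0,0,0],[0,0,0],[0,0,0]], hand=[0.8,0.8,0.8,0.8,0.8])

```text
t: 31.95
eef_pos: [0.4555, 0.3014, 0.2882]
ee_rot: [[-0.033, 0.999, -0.01], [0.999, 0.033, 0.002], [0.003, -0.01, -1.0]]
force: [-13.1, 2.4, 14.8]
finger_gap: 0.0116
grasp_force: 60.2
```

Request:
step_arm(delta_pos=[[0,1.8,-0.9],[0,2.6,-1.1],[0,2.6,-1.1],[0,2.6,-1.1],[0,2.6,-1.1]], angular=[[0,0,0],[0,0,0],[0,0,0],[0,0,0],[0,0,0]], hand=[0.8,0.8,0.8,0.8,0.8])

```text
t: 32.37
eef_pos: [0.4872, 0.3029, 0.3019]
ee_rot: [[-0.031, 1.0, 0.004], [1.0, 0.031, 0.007], [0.007, 0.004, -1.0]]
force: [-8.5, 1.2, 23.5]
finger_gap: 0.0114
grasp_force: 62.8
```

Request:
step_arm(delta_pos=[[0,0,0],[0,0,0],[0,0,0],[0,0,0],[0,0,0]], angular=[[0,0,0],[0,0,0],[0,0,0],[0,0,0],[0,0,0]], hand=[0.8,0.8,0.8,0.8,0.8])

```text
t: 32.78
eef_pos: [0.4871, 0.3029, 0.3019]
ee_rot: [[-0.031, 1.0, 0.004], [1.0, 0.031, 0.007], [0.007, 0.004, -1.0]]
force: [-7.8, 0.6, 23.4]
finger_gap: 0.0115
grasp_force: 62.8
```

```bash
python3 - <<'E'
from h import *
plan([])
g=grab_frame('top'); h=grab_frame('scene')
save('tilt.png',np.hstack([cv2.resize(g['color'][110:280,130:270],(330,400)),cv2.resize(h['color'][110:260,320:500],(470,400))]))
E
```

```text
t 32.78 at [487.1 302.9 301.9] psi 1.8 F [-7.8  0.6 23.4] gap 11.5 grip 62.8
```

View pics/tilt.png

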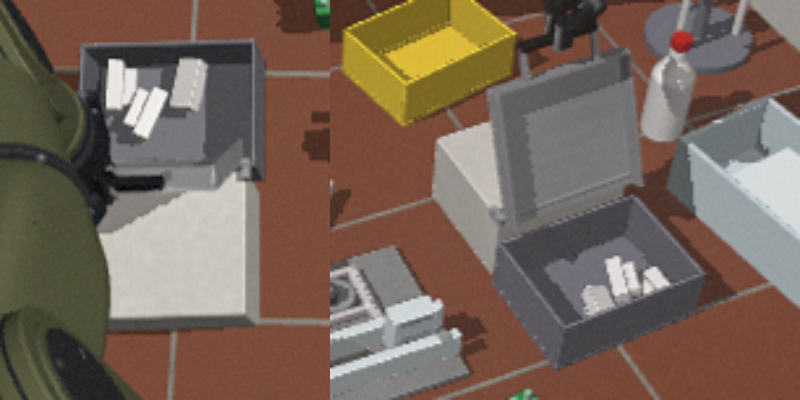

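Request:
step_arm(delta_pos=[[0,-2.7,1.2],[0,-4.5,2.2],[0,-6.1,3.4],[0,-7.6,4.7],[0,-9,6.2]], angular=[[0,0,0],[0,0,0],[0,0,0],[0,0,0],[0,0,0]], hand=[0.8,0.8,0.8,0.8,0.8])

```text
t: 33.3
eef_pos: [0.3979, 0.2989, 0.2364]
ee_rot: [[-0.03, 1.0, 0.005], [1.0, 0.03, 0.005], [0.004, 0.005, -1.0]]
force: [4.2, 1.6, -4.3]
finger_gap: 0.0116
grasp_force: 62.3
```

Request:
step_arm(delta_pos=[[0,-1.2,1.6],[0,-2.2,3.3],[0,-3.1,5.2],[0,-3.8,7],[0,-4.2,9]], angular=[[0,0,0],[0,0,0],[0,0,0],[0,0,0],[0,0,0]], hand=[0.8,0.8,0.8,0.8,0.8])

```text
t: 33.72
eef_pos: [0.3573, 0.2972, 0.1456]
ee_rot: [[-0.029, 1.0, 0.006], [1.0, 0.028, 0.004], [0.003, 0.006, -1.0]]
force: [3.7, -0.9, -0.3]
finger_gap: 0.0117
grasp_force: 63.0
```

Request:
step_arm(delta_pos=[[0,-0.1,0.6],[0,-0.1,1.2],[0,-0.1,1.7],[0,-0.1,1.8],[0,-0.1,1.8]], angular=[[0,0,0],[0,0,0],[0,0,0],[0,0,0],[0,0,0]], hand=[0.8,0.8,0.8,0.8,0.8])

```text
t: 34.13
eef_pos: [0.3553, 0.2972, 0.1286]
ee_rot: [[-0.028, 1.0, 0.002], [1.0, 0.028, 0.003], [0.003, 0.002, -1.0]]
force: [-0.1, -0.2, 16.6]
finger_gap: 0.0115
grasp_force: 65.9
```

Request:
step_arm(delta_pos=[[0,0,0],[0,0,0],[0,0,0],[0,0,0],[0,0,0]], angular=[[0,0,0],[0,0,0],[0,0,0],[0,0,0],[0,0,0]], hand=[4.5,4.5,4.5,4.5,4.5])

```text
t: 34.55
eef_pos: [0.3542, 0.2962, 0.1263]
ee_rot: [[-0.028, 1.0, -0.001], [1.0, 0.028, -0.0], [-0.0, -0.001, -1.0]]
force: [0.0, -0.3, -0.2]
finger_gap: 0.0452
grasp_force: 0.0
```

Request:
step_arm(delta_pos=[[0,0,-13],[0,0,-13],[0,0,-13],[0,0,-13],[0,0,-13]], angular=[[0,0,0],[0,0,0],[0,0,0],[0,0,0],[0,0,0]], hand=[4.5,4.5,4.5,4.5,4.5])

```text
t: 34.97
eef_pos: [0.3556, 0.2974, 0.2587]
ee_rot: [[-0.028, 1.0, 0.004], [1.0, 0.028, 0.004], [0.004, 0.004, -1.0]]
force: [0.1, -0.7, -0.6]
finger_gap: 0.0452
grasp_force: 0.0
```

Request:
step_arm(delta_pos=[[15,-2,0],[15,-2,0],[15,-2,0],[15,-2,0],[15,-2,0]], angular=[[0,0,0],[0,0,0],[0,0,0],[0,0,0],[0,0,0]], hand=[4.5,4.5,4.5,4.5,4.5])

```text
t: 35.38
eef_pos: [0.3264, 0.4525, 0.2541]
ee_rot: [[-0.037, 0.999, -0.003], [0.999, 0.037, 0.003], [0.003, -0.003, -1.0]]
force: [-0.3, 0.3, -0.2]
finger_gap: 0.0448
grasp_force: 0.0
```

```bash
python3 - <<'E'
from h import *
plan([]); g=grab_frame('top'); h=grab_frame('scene'); P=pts(g)
print('rack',comps(P,(265,140,370,230),.065,.088)); print('near/far',comps(P,(265,140,370,185),.041,.05)); print('gauge',comps(P,(385,140,435,190),.07,.1))
print('tub',comps(P,(160,125,245,185),.012,.06,15)); print('beaker',comps(P,(340,75,390,130),.1,.13))
save('end.png',np.hstack([cv2.resize(g['color'][70:290,130:450],(480,330)),cv2.resize(h['color'][110:330,200:413],(320,330))]))
E
```

```text
t 35.38 at [326.4 452.5 254.1] psi 2.1 F [-0.3  0.3 -0.2] gap 44.8 grip 0.0
rack [(np.int32(245), array([629.4,  62.8]), array([53.8, 29.5], dtype=float32), 90.1, 80), (np.int32(250), array([621.4, -76.7]), array([56.1, 29.7], dtype=float32), 90.1, 80)]
near/far [(np.int32(32), array([651.4, 103. ]), array([17.4, 14.3], dtype=float32), 89.3, 46), (np.int32(193), array([649.5, -27.9]), array([125.8,  15.7], dtype=float32), 89.5, 45), (np.int32(46), array([ 647.5, -111.1]), array([31.1, 14.1], dtype=float32), 85.2, 46), (np.int32(442), array([602.7,  -6.7]), array([239.2,  17.5], dtype=float32), 89.4, 45)]
gauge [(np.int32(116), array([ 640.2, -253.4]), array([39.7, 17.7], dtype=float32), 91.2, 84)]
tub [(np.int32(1347), array([649. , 311.7]), array([187., 124.], dtype=float32), 92.8, 35), (np.int32(165), array([641.1, 207.8]), array([148.3,  12.2], dtype=float32), 178.3, 34)]
beaker [(np.int32(351), array([ 785. , -132.4]), array([89.7, 87.3], dtype=float32), 158.5, 117)]
```

View pics/end.png

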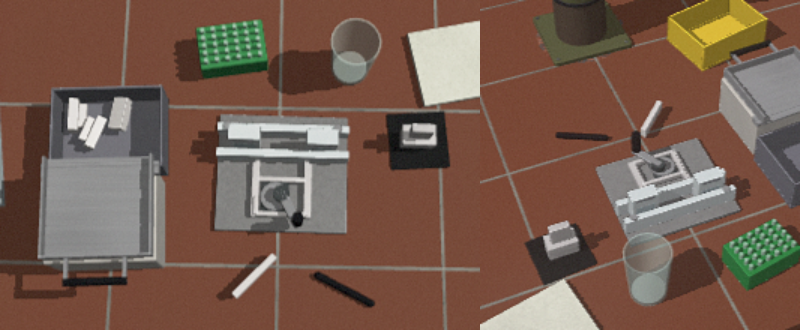

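All is in place: both moulds are upright in the channel, the gauge stands on its mat, three clamps are in the tub, the tray is flat and the beaker is standing. Handing in.

```bash
python3 -c "
from cell import *
print(finish_job())"
```

```text
the job is handed in; nothing more can be done
None
```

I handed the job in at about 35 s: the crank is set so the gauge just fits (gap about 34 mm), the gauge is back upright on its mat, both moulds are upright in the channel, all three clamps are in the tub with none stray, the tray is flat, and the beaker is standing; no verdict came back.

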